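Unload, reload and start the glassware dryer

ROBOT

A 6-joint arm with a two-finger parallel gripper is mounted at the origin on the work surface. World frame = base frame: x ahead of the robot, y to its left, z up, the work surface at z = 0. Lengths are in m, angles in rad, forces in N, time in s.
With the tool pointing down it reaches from about 0.325 to 0.9 m from the base axis. Payload 3.5 kg.
Tool frame: the origin (TCP) lies on the centre line of the jaws, within the pads' length; the fingertips stand 11 mm ahead of it and the grasp point (between the pads) lies 8 mm behind it; z points along the fingers, y is the line along which they close (so a half turn about z gives the same grasp; the last joint's range is limited). The gripper opens to 85 mm and grips with 20 to 120 N. Pads are 22 mm wide; open, the fingers measure 114 mm over their backs; the gripper's body (76 mm by 85 mm) begins 54 mm behind the grasp point. The pads swing forward as they close: fully open they stand 13 mm farther back than shut.
Start: joints at [1.154, 0.276, -0.026, 1.268, 0, 1.467], TCP at [0.193, 0.594, 0.242] pointing down, gripper open.
Joint ranges: [-3.12, 3.12], [-0.85, 1.88], [-1.08, 1.24], [-1.95, 2.15], [-1.57, 1.53], [-3.14, 3.14]. Speed limits (rad/s): [2.57, 2.57, 3.14, 3.14, 3.14, 3.14].

INTERFACE

Orientations are given as a rotation vector (axis times angle).
In Python, from plant import env, snapshot, camera_params gives the robot as it stands.
- The arm moves only by the tool play_rows, never from a script. Its argument "steps" is one flat list of numbers, 7 for each row, row after row: the turn, a rotation vector about the tool's x, y, z in degrees, then the shift along the tool's x, y, z in cm, then the opening, from 0 (shut) to 1 (fully open). A call has 1 to 10 rows; each row shifts and turns the commanded pose from where the row before left it, along the tool's axes as they then stand; what a row does not reach is not made up. A row lasts 1/12 s, in which the tool goes at most 41.7 mm and 7.16 degrees, less where a joint would pass 70% of its speed; a pose out of reach is approached as far as the arm can. A call with a gripper value outside its range is refused whole. The fingers move at their own pace and stop on an object; "grip_force" is the grip in N (left out, the last holds). Time passes only in rows, so rows that do not move let the fingers close. It gives the time, the measured TCP pose, the force, the opening and the grip force at its end, in the units of the state.
- env.state(): the state, without advancing time (a new reading comes with each control period).
- snapshot(name): name is "scene" or "top"; returns the picture (384x512x3 uint8, red, green, blue); there is no depth.
- camera_params(name): a dict with "fovy" (degrees; the focal length in pixels is half the picture's height over the tangent of half this angle, whatever the lens; pixels are square), "cx", "cy" (the principal point, pixels), "k1" (the pictures are not rectified: a ray, as slopes to the right and down, at radius r is drawn at 1 + k1 r^2 times it, then the intrinsics apply), "world_from_camera" (4x4, takes a point from camera to world coordinates). Camera axes: x right, y down, z forward; pixel columns grow to the right and rows downward; lengths in m; the calibration is good to about 2 mm. A picture is of the moment at which its call begins. camera_params takes no time and is no camera call.
- env.finish_job(): hands the job in; it is judged then, once.
The state is a dict: "clock": time; "qpos": joint angles; "qvel": joint speeds; "joint_torque": joint torques, N m; "tcp_pos": TCP position; "eef_rot": TCP orientation; "force": force on the tool from outside, world axes, zero at the start; "wrist_torque": the same for the moment, N m; "opening": finger opening in m; "finger_force": force on a finger pad.
Only numpy, scipy, OpenCV 4.12 (cv2) and the standard library are available. Lean on these libraries where they do the work, as an engineer would, in place of code of your own. Each camera call takes 0.05 s, during which the arm holds its last target. There are 200 camera calls.

TASK

Unload the glassware dryer: lift each dry round steel beaker off its peg and stand it, still mouth down, on the green mat; then load it: put each washed square jar (two or three lie on the bench) upside down over a free peg, rim on the deck, and press the loose grey cover past its spring catches until it sits level on the floor of the bay at the dryer's end. When all that is done, twist the dryer's start knob clockwise right to its stop and let it spring back by itself. Leave the other things on the bench where they are.

Things in the scene. Friction and masses are not known exactly. Their poses are not given: they have to be found in the camera images.
- jar0: Washed white plastic jar, square, open at one end: 50 x 50 mm outside, 90 mm long, walls and bottom 3 mm, about 110 g. Origin at the jar's centre; its x axis runs along it towards the mouth. At first it lies on a side, mouth roughly to the left or right. Upside down on a peg, rim on the deck, its x points down, its origin 45 mm above the deck. None if absent.
- jar1: Washed white plastic jar, square, open at one end: 50 x 50 mm outside, 90 mm long, walls and bottom 3 mm, about 110 g. Origin at the jar's centre; its x axis runs along it towards the mouth. At first it lies on a side, mouth roughly to the left or right. Upside down on a peg, rim on the deck, its x points down, its origin 45 mm above the deck. None if absent.
- jar2: Washed white plastic jar, square, open at one end: 50 x 50 mm outside, 90 mm long, walls and bottom 3 mm, about 110 g. Origin at the jar's centre; its x axis runs along it towards the mouth. At first it lies on a side, mouth roughly to the left or right. Upside down on a peg, rim on the deck, its x points down, its origin 45 mm above the deck. None if absent.
- cup0: Dry round stainless-steel beaker without handle, 58 mm in diameter, 100 mm high, wall 3 mm, about 130 g, standing upside down over a peg at the start, rim on the deck. Origin at the centre of its mouth (below), z towards its closed end (up). None if absent.
- cup1: Dry round stainless-steel beaker without handle, 58 mm in diameter, 100 mm high, wall 3 mm, about 130 g, standing upside down over a peg at the start, rim on the deck. Origin at the centre of its mouth (below), z towards its closed end (up). None if absent.
- cup2: Dry round stainless-steel beaker without handle, 58 mm in diameter, 100 mm high, wall 3 mm, about 130 g, standing upside down over a peg at the start, rim on the deck. Origin at the centre of its mouth (below), z towards its closed end (up). None if absent.
- mat: Thin green rubber mat fixed on the bench to the robot's left, 220 mm (x) by 140 mm (y), 3 mm thick; the beakers belong on it, mouth down. Origin at the centre of its underside.
- cover: Loose grey plastic cover: 100 mm (x) by 64 mm (y), 22 mm thick (a 100 x 64 x 6 mm foot, above it 90 x 64 x 16 mm), with a grip rib 50 mm (x) by 14 mm (y) rising 26 mm above its top, 48 mm over all. Origin at the centre of its underside, z up. Lies flat on the bench at the start. 160 g.
- dryer: White box-shaped glassware dryer fixed on the bench, 150 mm (x) by 600 mm (y), deck 50 mm above the bench. Origin at the centre of its underside, x away from the robot, y to the left along its length. Seen from the robot: cover bay at the left end, three pegs in a row, start knob at the right end.
- peg0 (a point): Centre of the foot of peg 0 on the deck (50 mm above the bench). The peg is an upright steel post 26 mm in diameter, 75 mm high, tapered to 14 mm over the top 10 mm. Pegs are 110 mm apart along the dryer's y; peg0 is the leftmost.
- peg1 (a point): Centre of the foot of peg 1 on the deck (50 mm above the bench). The peg is an upright steel post 26 mm in diameter, 75 mm high, tapered to 14 mm over the top 10 mm. Pegs are 110 mm apart along the dryer's y; peg0 is the leftmost.
- peg2 (a point): Centre of the foot of peg 2 on the deck (50 mm above the bench). The peg is an upright steel post 26 mm in diameter, 75 mm high, tapered to 14 mm over the top 10 mm. Pegs are 110 mm apart along the dryer's y; peg0 is the leftmost.
- bay (a point): Centre of the floor of the bay for the cover; axes as the dryer's. The bay is 103 mm (x) by 67 mm (y), 22 mm deep (floor 28 mm above the bench): the cover ends flush with the deck, its origin here, either way round. Sprung balls at the two short (x) ends hold the cover about 16 mm above the floor until it is pushed past them with 5 to 15 N.
- knob_grip (a point): On the axis of the start knob, at the height to grip it (87 mm above the bench); its axes turn with the knob. The knob is a black bar 60 mm (y) by 16 mm (x), from 63 to 93 mm above the bench, on a round base 60 mm in diameter.
- start_knob (a joint): Angle of the start knob: 0 at rest (bar along the dryer's y), grows clockwise seen from above up to the stop at 1.2 rad; a spring (about 0.1 N m at the stop) turns it back.
- tube_rack: White tube rack, 130 x 46 x 28 mm; bystander. Origin at the centre of its underside.
- tip_box: White box of yellow pipette tips, 85 x 120 mm, 68 mm high with a blue flap behind; bystander. Origin under its centre.
- reagent: White bottle, 60 mm in diameter, 170 mm high; bystander. Origin under its centre.
- marker: Pen, 16 mm thick, 135 mm long; bystander. Origin at its middle.
- buffer: Clear jar, 60 mm in diameter, 130 mm high; bystander. Origin under its centre.
Mind the look-alikes: they are no part of the job. What is shaped like the cup1 but orange or yellow is not meant.

How it is judged:
On the way, in this order (a step that is already met when the one before it is completed fails the run):
1. every beaker stands mouth down on the mat, every jar upside down over a peg and the cover sits level on the bay's floor (x of cup0 in the frame of mat between -0.095 and 0.095 m and y of cup0 in the frame of mat between -0.055 and 0.055 m and z of each of cup0, cup1, cup2 in the frame of mat below 0.007 m and angle between each of cup0, cup1, cup2's own z axis and vertical below 0.06 rad and x of cup1 in the frame of mat between -0.095 and 0.095 m and y of cup1 in the frame of mat between -0.055 and 0.055 m and x of cup2 in the frame of mat between -0.095 and 0.095 m and y of cup2 in the frame of mat between -0.055 and 0.055 m and (horizontal distance between jar0 and peg0 below 0.02 m or horizontal distance between jar0 and peg1 below 0.02 m or horizontal distance between jar0 and peg2 below 0.02 m) and z of jar0 in the frame of peg0 between 0.04 and 0.049 m and angle between each of jar0, jar1, jar2's own x axis and vertical above 3.04 rad and (horizontal distance between jar1 and peg0 below 0.02 m or horizontal distance between jar1 and peg1 below 0.02 m or horizontal distance between jar1 and peg2 below 0.02 m) and z of jar1 in the frame of peg0 between 0.04 and 0.049 m and (horizontal distance between jar2 and peg0 below 0.02 m or horizontal distance between jar2 and peg1 below 0.02 m or horizontal distance between jar2 and peg2 below 0.02 m) and z of jar2 in the frame of peg0 between 0.04 and 0.049 m and z of cover in the frame of bay below 0.0025 m and horizontal distance between cover and bay below 0.006 m and angle between cover's own z axis and vertical below 0.035 rad), for 0.2 s.
2. then the start knob is twisted to its stop (value of joint start_knob above 1.08 rad), for 0.1 s.
3. then it is let go and springs back (value of joint start_knob below 0.08 rad), for 0.2 s.
At the end, for the whole second after the job is handed in: Beakers mouth down on the mat (axis 15 mm or more inside its edges), jars upside down over a peg (20 mm off-axis, 0.1 rad, rim on deck within 4 mm), the cover is on the bay's floor (2.5 mm, 6 mm sideways, 0.035 rad), knob back within 0.08 rad, all released, beakers and cover at rest (all of step 1 and linear speed of each of cup0, cup1, cup2, cover below 0.02 m/s and contact force between each of jar0, jar1, jar2, cup0, cup1, cup2, cover and the fingers below 0.1 N and value of joint start_knob below 0.08 rad); the robot touches nothing.
It fails at once if another thing on the bench is moved more than 40 mm (distance of any of tube_rack, tip_box, reagent, marker, buffer from where it was at the start of the episode above 0.04 m).
Of jar0, jar1, jar2 only 2 to 3 are there at a start; the rules pass over those that are not, and their reading is None.
Of cup0, cup1, cup2 only 1 to 2 are there at a start; the rules pass over those that are not, and their reading is None.
At some moment in a run one of jar0, jar1, jar2 may be knocked a few centimetres aside while the robot is not near it.
It also fails if it takes over 210 s, if anything falls off the work surface, if the arm or the gripper's body presses on something with over 40 N, if the wrist force passes 120 N, or if a joint passes its speed limit or range.

## Working session

There is one attempt and no reset: what is moved stays moved. The work goes in short steps, Python scripts to look and compute and a tool call to move; the robot and the scene stay as the last step left them, time stands still between calls to the robot, and variables do not carry over. Pictures are saved under pics/ and viewed, at most 14 in all, crops included, and the job is handed in when it is done.

Besides the shell and the picture viewer there is one more tool, called after "Call:" by a JSON object that holds its "method" and its "body". play_rows: Moves the arm, as the interface text tells. Its arguments: {"type":"object","properties":{"steps":{"type":"array","items":{"type":"number"}},"grip_force":{"type":"number"}},"required":["steps"]}

```bash
ls; mkdir -p pics; python3 - <<'E'
from plant import env, snapshot, camera_params
import cv2
for n in("scene","top"):
    im=snapshot(n); cv2.imwrite(f"pics/{n}0.png",cv2.resize(im[:,:,::-1],(800,600),interpolation=cv2.INTER_CUBIC))
    cv2.imwrite(f"pics/raw_{n}0.png",im[:,:,::-1])
    print(n,camera_params(n))
print(env.state())
E
```

```text
pics
scene {'fovy': 53.714123164815724, 'cx': 257.3511946848638, 'cy': 192.8197411815543, 'k1': -0.024638110527136874, 'world_from_camera': array([[ 0.53117359,  0.52384253, -0.66591562,  1.41486198],
       [ 0.84725539, -0.32507479,  0.4201008 , -0.54248526],
       [ 0.00359429, -0.78734705, -0.61649955,  0.90050066],
       [ 0.        ,  0.        ,  0.        ,  1.        ]])}
top {'fovy': 47.809068444857886, 'cx': 257.80879491912185, 'cy': 182.72496401215258, 'k1': 0.05664467236031932, 'world_from_camera': array([[-0.02011401, -0.99139814,  0.12932576,  0.39328679],
       [-0.99952119,  0.01689758, -0.02592017,  0.00729706],
       [ 0.02351191, -0.12978519, -0.99126333,  1.27514642],
       [ 0.        ,  0.        ,  0.        ,  1.        ]])}
{'clock': 0.1, 'qpos': array([ 1.15360162e+00,  2.77057170e-01, -2.77424925e-02,  1.26800242e+00,
        9.89729464e-06,  1.46738277e+00]), 'qvel': array([ 0.00227019, -0.00233628,  0.00353708,  0.0008768 , -0.00019971,
        0.00096231]), 'joint_torque': array([ 4.00105564e-04, -4.46706676e+01,  2.96128732e+01,  8.46385461e-03,
       -7.97145731e-05,  7.37389115e-06]), 'tcp_pos': array([0.19264754, 0.59385081, 0.24127194]), 'eef_rot': array([-4.90784366e-01, -3.10248650e+00,  3.03998941e-03]), 'force': array([-0.14426455, -0.97571121, -0.36301545]), 'wrist_torque': array([ 0.01770744,  0.00292737, -0.00055492]), 'finger_force': 0.0, 'opening': 0.08530332372977067}
```

View pics/top0.png

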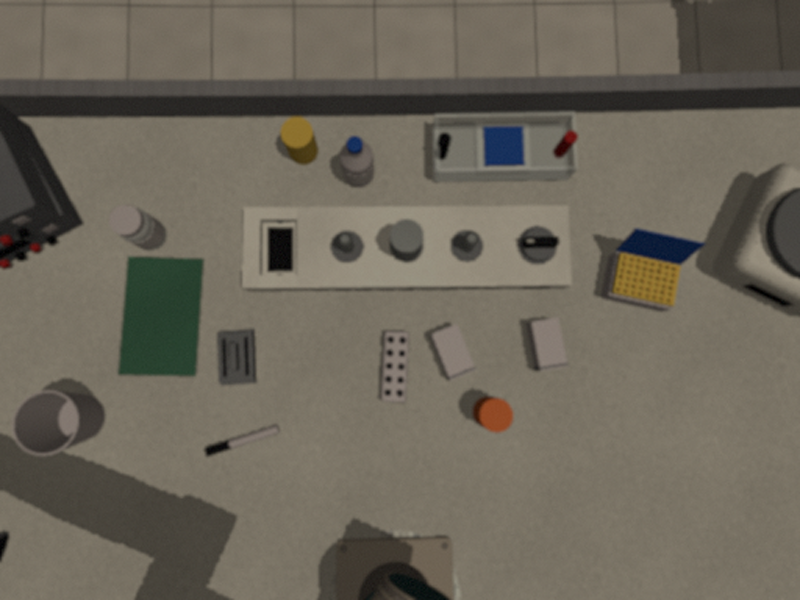

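View pics/scene0.png

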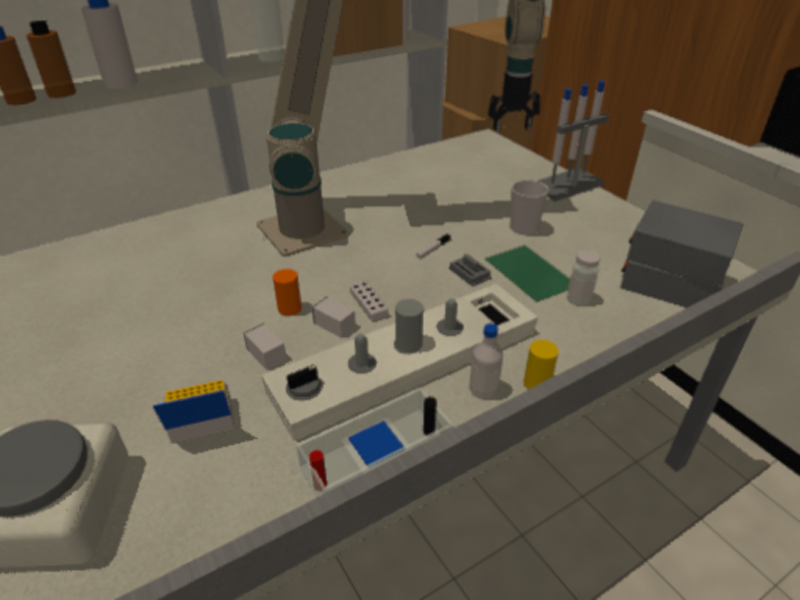

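Top view: one beaker on peg1 (405,240), free pegs at (347,245) and (467,243), bay at (280,248), knob at (538,242), mat at (161,316), cover at (237,357), and jars at (452,350) and (547,343). Next I'll crop the jars to find their mouths, and the cover.

```bash
cat > h.py <<'E'
import numpy as np, cv2
from plant import env, snapshot, camera_params
def KD(n):
    c=camera_params(n); f=192/np.tan(np.radians(c['fovy']/2))
    return np.array([[f,0,c['cx']],[0,f,c['cy']],[0,0,1.]]),np.array([c['k1'],0,0,0,0.]),c['world_from_camera']
def unproj(n,uv,z):
    K,D,T=KD(n); uv=np.array(uv,float).reshape(-1,1,2)
    p=cv2.undistortPointsIter(uv,K,D,None,None,(3,50,1e-9)).reshape(-1,2)
    d=np.c_[p,np.ones(len(p))]@T[:3,:3].T; o=T[:3,3]
    return o+d*((np.asarray(z)-o[2])/d[:,2])[:,None]
def proj(n,X):
    K,D,T=KD(n); Ti=np.linalg.inv(T)
    return cv2.projectPoints(np.array(X,float).reshape(-1,3),cv2.Rodrigues(Ti[:3,:3])[0],Ti[:3,3],K,D)[0].reshape(-1,2)
def blob(im,mask):
    n,l,s,c=cv2.connectedComponentsWithStats(mask.astype('uint8')); return sorted([(int(s[i,4]),c[i].round(1).tolist()) for i in range(1,n)],reverse=True)
E
python3 - <<'E'
from h import *
t=cv2.imread('pics/raw_top0.png'); s=cv2.imread('pics/raw_scene0.png')
def crop(im,x0,y0,w,h,W,H): return cv2.convertScaleAbs(cv2.resize(im[y0:y0+h,x0:x0+w],(W,H),interpolation=cv2.INTER_CUBIC),alpha=1.5)
a=crop(t,270,200,100,50,800,400)
b=crop(s,150,180,100,60,400,200) if 0 else crop(s,150,180,80,60,267,200)
c=crop(t,130,200,80,60,267,200); d=crop(t,150,130,80,60,266,200)
cv2.imwrite('pics/c1.png',np.vstack([a,np.hstack([b,c,d])]))
hsv=cv2.cvtColor(t,cv2.COLOR_BGR2HSV)
g=(hsv[...,0]>60)&(hsv[...,0]<95)&(hsv[...,1]>80); g[:, :70]=0; g[:, 140:]=0; g[260:]=0
cn=np.argwhere(g)[:,::-1].astype(np.float32); r=cv2.minAreaRect(cn); print('mat',r,unproj('top',cv2.boxPoints(r),.003).round(4),unproj('top',r[0],.003))
# dryer top
v=hsv[...,2]; print(np.percentile(v,[10,50,90]),v[180,300],v[160,250])
E
```

```text
mat ((102.71826934814453, 202.44415283203125), (46.524322509765625, 74.59565734863281), 4.085616588592529) [[0.4089 0.4942 0.003 ]
 [0.6245 0.4866 0.003 ]
 [0.6127 0.3532 0.003 ]
 [0.3962 0.3639 0.003 ]] [[0.50926898 0.42496206 0.003     ]]
[ 67. 121. 126.] 151 55
```

View pics/c1.png

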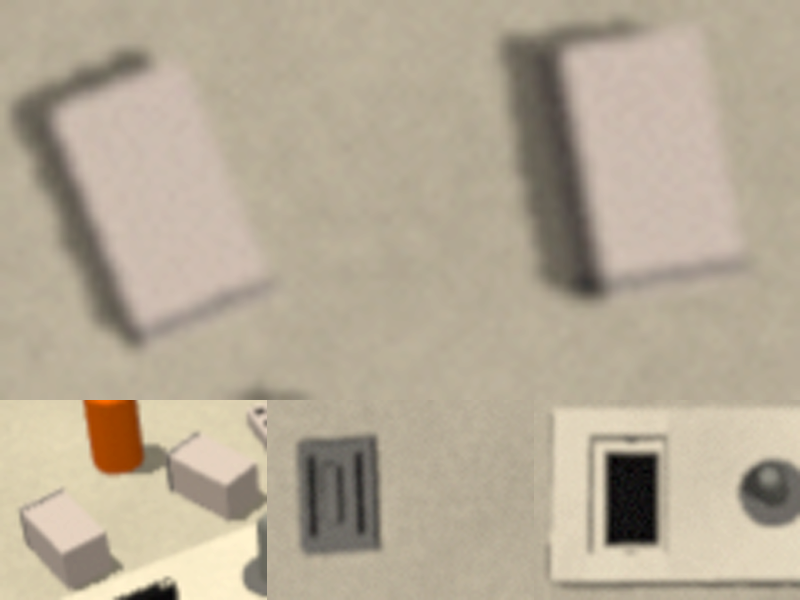

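The crops show both jars with their long axis roughly along world x. There's a darker strip on the near (-x) end, which suggests the mouths face the robot. A larger crop of the scene view should confirm that.

```bash
python3 - <<'E'
from h import *
t=cv2.imread('pics/raw_top0.png'); s=cv2.imread('pics/raw_scene0.png')
def crop(im,x0,y0,w,h,W,H): return cv2.convertScaleAbs(cv2.resize(im[y0:y0+h,x0:x0+w],(W,H),interpolation=cv2.INTER_CUBIC),alpha=1.6)
a=crop(s,150,185,80,50,800,500)
cv2.imwrite('pics/c2.png',a)
def show(nm,uv,z): print(nm,unproj('top',uv,z).round(4).tolist())
# jars: corners in crop (8x, offset 270,200)
from_c=lambda p:(np.array(p)+.5)/8-.5+np.array([270,200])
hsv=cv2.cvtColor(t,cv2.COLOR_BGR2HSV).astype(int); v=hsv[...,2]
for nm,(x0,y0,x1,y1) in {'jarA':(272,203,306,245),'jarB':(334,200,366,240)}.items():
    m=np.zeros(v.shape,bool); m[y0:y1,x0:x1]=t[y0:y1,x0:x1,0]>122
    # white: blueish vs bench
    r=cv2.minAreaRect(np.argwhere(m)[:,::-1].astype(np.float32)); b=cv2.boxPoints(r)
    P=unproj('top',b,.05); print(nm,r,int(m.sum())); print(P.round(4).tolist(), P.mean(0).round(4), np.linalg.norm(P-np.roll(P,1,0),axis=1).round(4))
print(t[222,288],t[222,320],t[212,340],t[235,297])
# pegs (deck) : dryer corners in 800 px picture
d=(np.array([[244,207],[569,207],[571,286],[243,288]])+.5)/1.5625-.5
P=unproj('top',d,.05); print('dryer',P.round(4).tolist(),P.mean(0))
m=np.zeros(v.shape,bool); m[125:195,150:372]=v[125:195,150:372]>135
r=cv2.minAreaRect(np.argwhere(m)[:,::-1].astype(np.float32)); print(r,unproj('top',cv2.boxPoints(r),.05).round(4).tolist())
# cover: foot at z=.006
m=np.zeros(v.shape,bool); m[206:250,136:168]=v[206:250,136:168]<100
r=cv2.minAreaRect(np.argwhere(m)[:,::-1].astype(np.float32)); print('cover',r,unproj('top',cv2.boxPoints(r),.006).round(4).tolist())
E
```

```text
jarA ((0.0, 0.0), (0.0, 0.0), 0.0) 0
[[1.0982, 0.7096, 0.05], [1.0982, 0.7096, 0.05], [1.0982, 0.7096, 0.05], [1.0982, 0.7096, 0.05]] [1.0982 0.7096 0.05  ] [0. 0. 0. 0.]
jarB ((0.0, 0.0), (0.0, 0.0), 0.0) 0
[[1.0982, 0.7096, 0.05], [1.0982, 0.7096, 0.05], [1.0982, 0.7096, 0.05], [1.0982, 0.7096, 0.05]] [1.0982 0.7096 0.05  ] [0. 0. 0. 0.]
[116 124 135] [ 97 111 118] [66 70 77] [113 122 134]
dryer [[0.704, 0.2646, 0.05], [0.6954, -0.3359, 0.05], [0.5475, -0.3321, 0.05], [0.554, 0.2651, 0.05]] [ 0.62524844 -0.03457379  0.05      ]
((259.894775390625, 157.05337524414062), (51.26032257080078, 210.0634307861328), 89.68169403076172) [[0.7049, 0.2682, 0.05], [0.6997, -0.3384, 0.05], [0.5497, -0.3316, 0.05], [0.5565, 0.266, 0.05]]
cover ((151.0, 228.0), (36.0, 24.0), 90.0) [[0.485, 0.3203, 0.006], [0.4836, 0.2515, 0.006], [0.3801, 0.2504, 0.006], [0.3818, 0.3184, 0.006]]
```

View pics/c2.png

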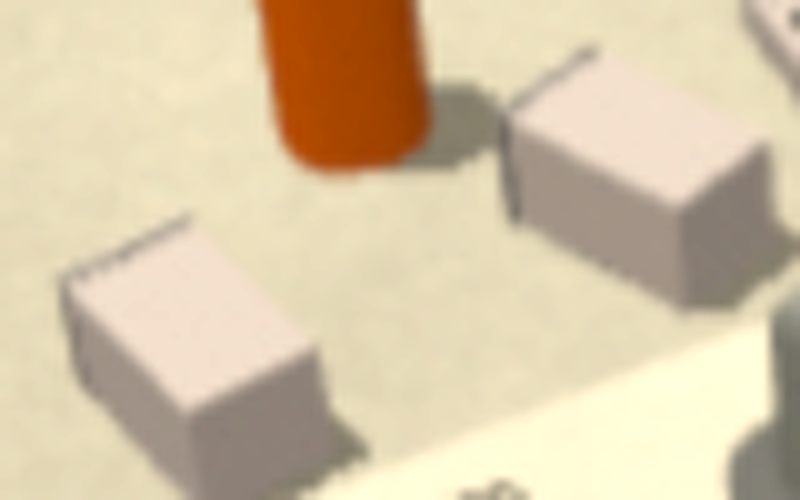

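The dark rim is at the -x end on both jars, so the mouths face the robot and the closed ends face away. First move: square the tool to the world axes and head for the cup.

Call:
{"method": "play_rows", "body": {"steps": [0, 0, -6, 0, 0, 0, 1, 0, 0, -6, 0, 0, 0, 1, 0, 0, -6, 0, 0, 0, 1, 0, 0, 0, -2, -3, 0, 1, 0, 0, 0, -2, -3, 0, 1, 0, 0, 0, -2, -3, 0, 1, 0, 0, 0, -2, -3, 0, 1, 0, 0, 0, -2, -3, 0, 1, 0, 0, 0, -2, -3, 0, 1, 0, 0, 0, -2, -3, 0, 1], "grip_force": 40}}

```text
clock: 0.93
tcp_pos: [0.3333, 0.3828, 0.2419]
eef_rot: [0.001, -3.141, 0.001]
force: [0.8, 0.2, 0.0]
opening: 0.0856
finger_force: 0.0
```

```bash
cat >> h.py <<'E'
from scipy.spatial.transform import Rotation as Rn
def st():
    s=env.state(); print('t',round(s['clock'],2),'tcp',s['tcp_pos'].round(4),'R',Rn.from_rotvec(s['eef_rot']).as_matrix().round(3).tolist(),'F',s['force'].round(1),'op',round(s['opening'],4),'ff',round(s['finger_force'],1),'q',s['qpos'].round(2)); return s
E
python3 - <<'E'
from h import *
from scipy.optimize import least_squares
st()
t=cv2.imread('pics/raw_top0.png').astype(float).sum(2)/3
t0=cv2.imread('pics/raw_top0.png'); s0=cv2.imread('pics/raw_scene0.png')
for nm,(x0,y0,x1,y1) in {'jarA':(270,200,308,245),'jarB':(332,198,368,240)}.items():
    b=cv2.resize(t0[y0:y1,x0:x1,0],None,fx=8,fy=8,interpolation=cv2.INTER_LINEAR)
    m=cv2.morphologyEx((b>106).astype('uint8'),cv2.MORPH_OPEN,np.ones((25,25)))
    n,l,s,c=cv2.connectedComponentsWithStats(m); i=1+s[1:,4].argmax()
    r=cv2.minAreaRect(np.argwhere(l==i)[:,::-1].astype(np.float32)); bx=(cv2.boxPoints(r)+.5)/8-.5+[x0,y0]
    P=unproj('top',bx,.05); print(nm,P.round(4).tolist(),P.mean(0).round(4),np.linalg.norm(P-np.roll(P,1,0),axis=1).round(4))
# edges
def edge(line,lo,hi):  # strongest gradient subpixel
    g=np.abs(np.gradient(line[lo:hi])); i=g.argmax(); w=slice(max(i-2,0),i+3); return lo+(np.arange(len(g))[w]*g[w]).sum()/g[w].sum()
top=[(c,edge(t[:,c],125,140)) for c in range(200,240,2)]+[(c,edge(t[:,c],125,140)) for c in range(318,335,2)]
P=unproj('top',top,.05); k=np.polyfit(P[:,1],P[:,0],1); print('back edge x=%.4f*y+%.4f'%tuple(k),(P[:,0]-np.polyval(k,P[:,1])).std())
L=[(edge(t[r],145,165),r) for r in range(138,180,2)]; R=[(edge(t[r],355,375),r) for r in range(138,180,2)]
for q in(L,R): P=unproj('top',q,.05); print('end',P.mean(0).round(4),P.std(0).round(4))
print('front col',t[176:196,210].round(0))
print('bay row160',t[160,160:195].round(0)); print('bay col178',t[136:180,178].round(0))
E
```

```text
t 0.93 tcp [0.3333 0.3828 0.2419] R [[-1.0, -0.001, -0.001], [-0.001, 1.0, -0.001], [0.001, -0.001, -1.0]] F [0.8 0.2 0. ] op 0.0856 ff 0.0 q [ 0.73  0.07 -0.28  1.23 -0.    0.73]
jarA [[0.4652, -0.0755, 0.05], [0.4833, -0.1226, 0.05], [0.4068, -0.1511, 0.05], [0.3891, -0.1043, 0.05]] [ 0.4361 -0.1134  0.05  ] [0.0814 0.0505 0.0816 0.0501]
jarB [[0.4833, -0.2569, 0.05], [0.4924, -0.3058, 0.05], [0.4111, -0.3181, 0.05], [0.4022, -0.2696, 0.05]] [ 0.4473 -0.2876  0.05  ] [0.0821 0.0497 0.0822 0.0493]
back edge x=0.0097*y+0.7027 0.00038837506559145224
end [0.6293 0.2661 0.05  ] [0.035 0.001 0.   ]
end [ 0.62   -0.3253  0.05  ] [0.0355 0.0113 0.    ]
front col [138. 137. 139. 139. 139. 138. 136. 123.  96.  85.  99. 110. 111. 113.
 115. 115. 113. 111. 112. 111.]
bay row160 [137. 138. 137. 138. 138. 130. 107. 105. 129. 141. 129.  88.  38.  11.
   8.  14.  12.   9.  11.  16.   8.  11.  13.  10.   8.  12.  39.  85.
 113. 114. 121. 131. 132. 131. 132.]
bay col178 [138. 137. 139. 130. 105.  76.  92. 124. 130.  99.  51.  20.  14.   7.
   8.   4.  10.   8.  13.  13.  16.   8.  10.  10.  11.  14.  14.  10.
  14.   8.  15.  12.  15.   6.   6.  14.  40.  83. 112. 118. 125. 138.
 140. 140.]
```

```bash
python3 - <<'E'
from h import *
t0=cv2.imread('pics/raw_top0.png'); s0=cv2.imread('pics/raw_scene0.png')
print('bay',unproj('top',[[177.6,158.1]],.05).round(4))
print('front',unproj('top',[[210,183.0],[320,183.0]],.05).round(4))
c=unproj('top',[[260,152]],.15)[0]; print('cup guess',c.round(4))
def ring(x,y,z,r,a=np.linspace(0,2*np.pi,60)): return np.c_[x+r*np.cos(a),y+r*np.sin(a),np.full(a.shape,z)]
# fit cup by maximizing gradient along its top ring + silhouette in the top image and scene
g=[cv2.GaussianBlur(i,(0,0),.8).astype(np.float32).mean(2) for i in(t0,s0)]
G=[np.hypot(cv2.Sobel(i,cv2.CV_32F,1,0),cv2.Sobel(i,cv2.CV_32F,0,1)) for i in g]
def score(k,x,y,z,r):
    p=proj(('top','scene')[k],ring(x,y,z,r)).astype(np.float32); return cv2.remap(G[k],p[:,:1],p[:,1:],1).mean()
for k in(0,1):
    best=max(((score(k,x,y,.15,.029),x,y) for x in np.arange(c[0]-.02,c[0]+.02,.001) for y in np.arange(c[1]-.02,c[1]+.02,.001))); print(k,np.round(best,4))
# pegs: cylinder base rings r=.013 at z .05 / top ring r=.007 at z=.125
D=np.array([.627,-.034]); u=np.array([.0097,1]);
for off in(.11,0,-.11):
    print(off,(D+off*u).round(4))
T=np.hstack([cv2.convertScaleAbs(cv2.resize(t0[125:195,200:360],(800,350),interpolation=cv2.INTER_CUBIC),alpha=1.5)])
S=cv2.convertScaleAbs(cv2.resize(s0[185:235,220:340],(600,250),interpolation=cv2.INTER_CUBIC),alpha=1.5)
cv2.imwrite('pics/c3.png',np.vstack([T,np.pad(S,((0,0),(0,200),(0,0)))]))
E
```

```text
bay [[0.6279 0.2029 0.05  ]]
front [[ 0.5547  0.1112  0.05  ]
 [ 0.5493 -0.2026  0.05  ]]
cup guess [ 0.6219 -0.0296  0.15  ]
0 [ 1.090258e+02  6.099000e-01 -2.860000e-02]Traceback (most recent call last):
  File "<stdin>", line 13, in <module>
  File "<stdin>", line 13, in <genexpr>
  File "<stdin>", line 11, in score
  File "h.py", line 12, in proj
    K,D,T=KD(n); Ti=np.linalg.inv(T)
          ~~^^^
  File "h.py", line 4, in KD
    c=camera_params(n); f=192/np.tan(np.radians(c['fovy']/2))
ValueError: time passes only in moves, steps and waits
```

```bash
sed -i 's/^def KD/import functools\n@functools.lru_cache(None)\ndef KD/' h.py; python3 - <<'E'
from h import *
t0=cv2.imread('pics/raw_top0.png'); s0=cv2.imread('pics/raw_scene0.png')
a=np.linspace(0,2*np.pi,60)
def ring(x,y,z,r): return np.c_[x+r*np.cos(a),y+r*np.sin(a),np.full(a.shape,z)]
g=[cv2.GaussianBlur(i,(0,0),.8).astype(np.float32).mean(2) for i in(t0,s0)]
G=[np.hypot(cv2.Sobel(i,cv2.CV_32F,1,0),cv2.Sobel(i,cv2.CV_32F,0,1)) for i in g]
def score(k,x,y,z,r):
    p=proj(('top','scene')[k],ring(x,y,z,r)).astype(np.float32); return cv2.remap(G[k],p[:,:1],p[:,1:],1).mean()
for k in(0,1):
    print(k,np.round(max((score(k,x,y,.15,.029),x,y) for x in np.arange(.59,.65,.002) for y in np.arange(-.06,0,.002)),4))
T=cv2.convertScaleAbs(cv2.resize(t0[125:195,200:360],(800,350),interpolation=cv2.INTER_CUBIC),alpha=1.5)
S=cv2.convertScaleAbs(cv2.resize(s0[185:235,220:340],(600,250),interpolation=cv2.INTER_CUBIC),alpha=1.5)
cv2.imwrite('pics/c3.png',np.vstack([T,np.pad(S,((0,0),(0,200),(0,0)))]))
E
```

```text
0 [ 1.088848e+02  6.100000e-01 -2.800000e-02]
1 [ 8.3409e+01  6.2800e-01 -2.8000e-02]
```

View pics/c3.png

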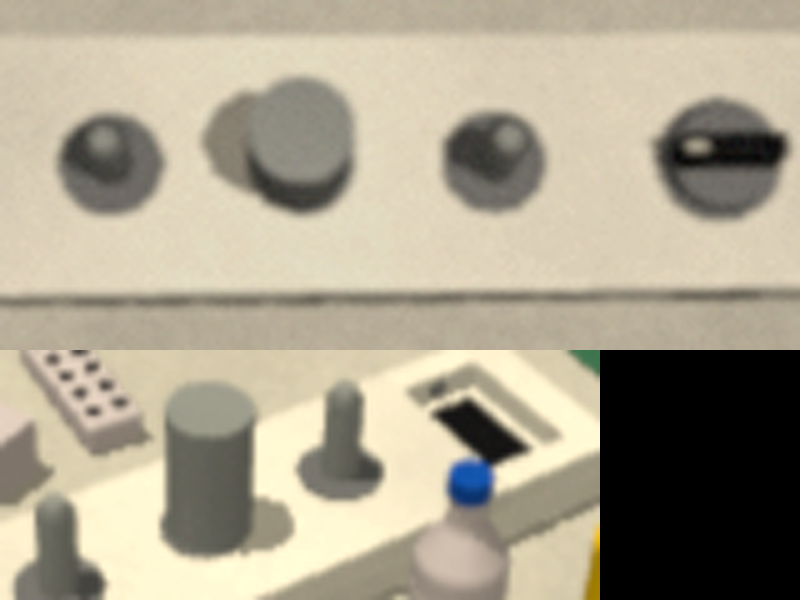

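The cup's top disc is centred near px (260,151.6), which puts it at about (0.625, -0.029). Going to grasp it.

Call:
{"method": "play_rows", "body": {"steps": [0, 0, 0, -2.1, -2.95, 0, 1, 0, 0, 0, -2.1, -2.95, 0, 1, 0, 0, 0, -2.1, -2.95, 0, 1, 0, 0, 0, -2.1, -2.95, 0, 1, 0, 0, 0, -2.1, -2.95, 0, 1, 0, 0, 0, -2.1, -2.95, 0, 1, 0, 0, 0, -2.1, -2.95, 0, 1, 0, 0, 0, -2.1, -2.95, 0, 1, 0, 0, 0, -2.1, -2.95, 0, 1, 0, 0, 0, -2.1, -2.95, 0, 1]}}

```text
clock: 1.77
tcp_pos: [0.5435, 0.0879, 0.2419]
eef_rot: [0.0, -3.141, -0.0]
force: [0.3, 0.6, 0.2]
opening: 0.0852
finger_force: 0.0
```

Call:
{"method": "play_rows", "body": {"steps": [0, 0, 0, -2.1, -2.9, 0, 1, 0, 0, 0, -2.1, -2.9, 0, 1, 0, 0, 0, -2.1, -2.9, 0, 1, 0, 0, 0, -1.9, -2.9, 0, 1, 0, 0, 0, 0, 0, 0, 1, 0, 0, 0, 0, 0, 3, 1, 0, 0, 0, 0, 0, 3, 1, 0, 0, 0, 0, 0, 3, 1, 0, 0, 0, 0, 0, 3.4, 1, 0, 0, 0, 0, 0, 0, 1]}}

```text
clock: 2.6
tcp_pos: [0.6187, -0.0252, 0.1105]
eef_rot: [0.001, -3.127, -0.003]
force: [-1.5, 0.2, -1.1]
opening: 0.0851
finger_force: 0.0
```

Call:
{"method": "play_rows", "body": {"steps": [0, 0, 0, 0, 0, 0, 0.6, 0, 0, 0, 0, 0, 0, 0.5, 0, 0, 0, 0, 0, 0, 0.4, 0, 0, 0, 0, 0, 0, 0.3, 0, 0, 0, 0, 0, 0, 0.2, 0, 0, 0, 0, 0, 0, 0.2, 0, 0, 0, 0, 0, 0, 0.2, 0, 0, 0, 0, 0, 0, 0.2]}}

```text
clock: 3.27
tcp_pos: [0.627, -0.0265, 0.1208]
eef_rot: [-0.001, 3.137, -0.0]
force: [-0.8, -0.5, 6.3]
opening: 0.0578
finger_force: 43.2
```

Call:
{"method": "play_rows", "body": {"steps": [0, 0, 0, 0, 0, -1, 0.2, 0, 0, 0, 0, 0, -3, 0.2, 0, 0, 0, 0, 0, -3, 0.2, 0, 0, 0, 0, 0, -3, 0.2, 0, 0, 0, 0, 0, -3, 0.2, 0, 0, 0, 0.4, 1.5, 0, 0.2, 0, 0, 0, 0.8, 3, 0, 0.2, 0, 0, 0, 0.8, 3, 0, 0.2, 0, 0, 0, 0.8, 3, 0, 0.2, 0, 0, 0, 0.8, 3, 0, 0.2]}}

```text
clock: 4.1
tcp_pos: [0.5876, 0.11, 0.2477]
eef_rot: [-0.0, -3.14, -0.0]
force: [-0.1, 0.2, -2.3]
opening: 0.0575
finger_force: 43.5
```

Call:
{"method": "play_rows", "body": {"steps": [0, 0, 0, 0.8, 3, 0, 0.2, 0, 0, 0, 0.8, 3, 0, 0.2, 0, 0, 0, 0.8, 3, 0, 0.2, 0, 0, 0, 0.8, 3, 0, 0.2, 0, 0, 0, 0.8, 3, 0, 0.2, 0, 0, 0, 0.8, 3, 0, 0.2, 0, 0, 0, 0.8, 3, 0, 0.2, 0, 0, 0, 0.8, 3, 0, 0.2, 0, 0, 0, 0.8, 3, 0, 0.2, 0, 0, 0, 0.8, 3, 0, 0.2]}}

```text
clock: 4.93
tcp_pos: [0.5073, 0.4099, 0.2476]
eef_rot: [0.001, -3.14, 0.002]
force: [0.3, 0.3, -2.1]
opening: 0.0581
finger_force: 43.5
```

Call:
{"method": "play_rows", "body": {"steps": [0, 0, 0, 0.4, 1.5, 0, 0.2, 0, 0, 0, 0, 0, 0, 0.2, 0, 0, 0, 0, 0, 0, 0.2]}}

```text
clock: 5.18
tcp_pos: [0.5041, 0.4237, 0.2476]
eef_rot: [0.003, -3.14, 0.003]
force: [0.8, -0.4, -1.8]
opening: 0.0571
finger_force: 43.5
```

```bash
python3 - <<'E'
from h import *
st()
E
```

```text
t 5.18 tcp [0.5041 0.4237 0.2476] R [[-1.0, -0.002, -0.001], [-0.002, 1.0, -0.002], [0.001, -0.002, -1.0]] F [ 0.8 -0.4 -1.8] op 0.0571 ff 43.5 q [ 0.6   0.33  0.06  1.3  -0.    0.6 ]
```

Call:
{"method": "play_rows", "body": {"steps": [0, 0, 0, 0, 0, 3.2, 0.2, 0, 0, 0, 0, 0, 3.2, 0.2, 0, 0, 0, 0, 0, 3.2, 0.2, 0, 0, 0, 0, 0, 3.2, 0.2, 0, 0, 0, 0, 0, 3.2, 0.2, 0, 0, 0, 0, 0, 0.4, 0.2, 0, 0, 0, 0, 0, 0.4, 0.2, 0, 0, 0, 0, 0, 0.4, 0.2, 0, 0, 0, 0, 0, 0.2, 0.2, 0, 0, 0, 0, 0, 0, 0.2]}}

```text
clock: 6.02
tcp_pos: [0.5064, 0.4242, 0.0763]
eef_rot: [-0.0, 3.139, 0.003]
force: [0.6, 0.5, -1.1]
opening: 0.0578
finger_force: 43.7
```

```bash
python3 - <<'E'
from h import *
st()
E
```

```text
t 6.02 tcp [0.5064 0.4242 0.0763] R [[-1.0, -0.0, 0.003], [0.0, 1.0, 0.002], [-0.003, 0.002, -1.0]] F [ 0.6  0.5 -1.1] op 0.0578 ff 43.7 q [ 0.6   0.46 -0.14  0.97 -0.    0.6 ]
```

Call:
{"method": "play_rows", "body": {"steps": [0, 0, 0, 0, 0, 0.1, 0.2, 0, 0, 0, 0, 0, 0.1, 0.2, 0, 0, 0, 0, 0, 0, 0.2]}}

```text
clock: 6.27
tcp_pos: [0.5059, 0.4243, 0.0738]
eef_rot: [-0.001, 3.139, 0.002]
force: [-0.2, -1.1, 1.5]
opening: 0.0579
finger_force: 43.8
```

Call:
{"method": "play_rows", "body": {"steps": [0, 0, 0, 0, 0, 0.1, 0.2, 0, 0, 0, 0, 0, 0.1, 0.2, 0, 0, 0, 0, 0, 0, 0.2]}}

```text
clock: 6.52
tcp_pos: [0.5064, 0.4243, 0.0737]
eef_rot: [-0.001, 3.138, 0.003]
force: [-2.2, -2.4, 11.3]
opening: 0.0578
finger_force: 44.3
```

Call:
{"method": "play_rows", "body": {"steps": [0, 0, 0, 0, 0, -0.2, 0.8, 0, 0, 0, 0, 0, 0, 1, 0, 0, 0, 0, 0, 0, 1, 0, 0, 0, 0, 0, 0, 1, 0, 0, 0, 0, 0, -3, 1, 0, 0, 0, 0, 0, -4, 1, 0, 0, 0, 0, 0, -4, 1, 0, 0, 0, 1.8, -3.5, 0, 1, 0, 0, 0, 1.8, -3.5, 0, 1, 0, 0, 0, 1.8, -3.5, 0, 1]}}

```text
clock: 7.35
tcp_pos: [0.4512, 0.3182, 0.1832]
eef_rot: [-0.002, 3.139, 0.001]
force: [1.0, -0.2, -0.7]
opening: 0.0857
finger_force: 0.0
```

Call:
{"method": "play_rows", "body": {"steps": [0, 0, 0, 1.8, -3.4, 0, 1, 0, 0, 0, 0, 0, 0, 1, 0, 0, 0, 0, 0, 0, 1, 0, 0, 0, 0, 0, 3, 1, 0, 0, 0, 0, 0, 3, 1, 0, 0, 0, 0, 0, 3, 0.6, 0, 0, 0, 0, 0, 0, 0.5, 0, 0, 0, 0, 0, 0, 0.4, 0, 0, 0, 0, 0, 0, 0.4]}}

```text
clock: 8.1
tcp_pos: [0.4345, 0.2857, 0.0935]
eef_rot: [-0.001, 3.14, 0.001]
force: [-0.3, 0.5, -0.0]
opening: 0.0389
finger_force: 0.0
```

```bash
python3 - <<'E'
from h import *
st()
t=snapshot('top');s=snapshot('scene')
cv2.imwrite('pics/raw_top1.png',t[:,:,::-1]);cv2.imwrite('pics/raw_scene1.png',s[:,:,::-1])
A=cv2.convertScaleAbs(cv2.resize(t[150:260,60:190],(520,440),interpolation=cv2.INTER_CUBIC)[:,:,::-1],alpha=1.5)
B=cv2.convertScaleAbs(cv2.resize(s[140:210,270:340],(280,280),interpolation=cv2.INTER_CUBIC)[:,:,::-1],alpha=1.5)
cv2.imwrite('pics/c4.png',np.hstack([A,np.pad(B,((0,160),(0,0),(0,0)))]))
E
```

```text
t 8.1 tcp [0.4345 0.2857 0.0935] R [[-1.0, -0.001, 0.002], [-0.001, 1.0, 0.001], [-0.002, 0.001, -1.0]] F [-0.3  0.5 -0. ] op 0.0389 ff 0.0 q [ 0.46  0.22 -0.44  0.91  0.    0.46]
```

View pics/c4.png

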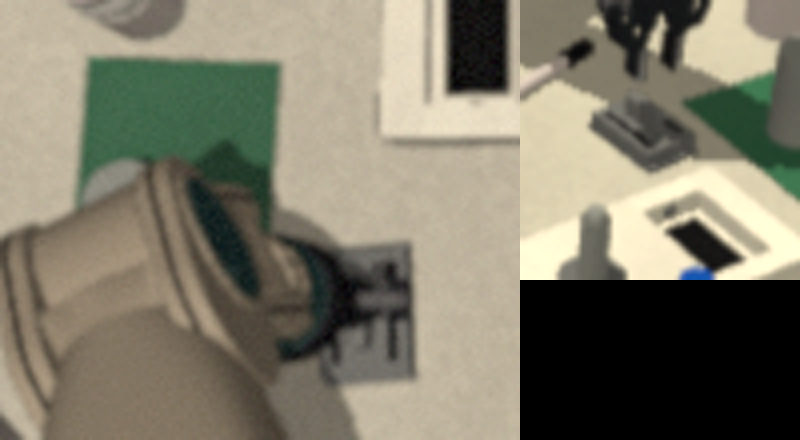

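Beaker standing on the mat; the cover's rib (crop px ~(385,300)) is between the open fingers. Descending to grip it.

Call:
{"method": "play_rows", "body": {"steps": [0, 0, 0, 0, 0, 2.5, 0.4, 0, 0, 0, 0, 0, 2, 0.4, 0, 0, 0, 0, 0, 0.9, 0.4, 0, 0, 0, 0, 0, 0, 0.3, 0, 0, 0, 0, 0, 0, 0.2, 0, 0, 0, 0, 0, 0, 0.1, 0, 0, 0, 0, 0, 0, 0, 0, 0, 0, 0, 0, 0, 0, 0, 0, 0, 0, 0, 0, 0], "grip_force": 80}}

```text
clock: 8.95
tcp_pos: [0.4342, 0.2852, 0.0396]
eef_rot: [-0.001, 3.139, 0.002]
force: [0.1, 0.1, 4.5]
opening: 0.0125
finger_force: 80.2
```

```bash
python3 - <<'E'
from h import *
st()
E
```

```text
t 8.95 tcp [0.4342 0.2852 0.0396] R [[-1.0, -0.0, 0.002], [-0.0, 1.0, 0.001], [-0.002, 0.001, -1.0]] F [0.1 0.1 4.5] op 0.0125 ff 80.2 q [ 0.46  0.29 -0.49  0.79  0.    0.46]
```

Call:
{"method": "play_rows", "body": {"steps": [0, 0, 0, 0, 0, -2, 0, 0, 0, 0, 0, 0, -3, 0, 0, 0, 0, 0, 0, -3, 0, 0, 0, 0, -2, -0.8, 0, 0, 0, 0, 0, -3.5, -1.5, 0, 0, 0, 0, 0, -3.5, -1.5, 0, 0, 0, 0, 0, -3.5, -1.5, 0, 0, 0, 0, 0, -3.5, -1.5, 0, 0, 0, 0, 0, -3.5, -1.4, 0, 0, 0, 0, 0.6, 0, 0, 0, 0]}}

```text
clock: 9.78
tcp_pos: [0.6357, 0.1997, 0.1187]
eef_rot: [0.024, 3.134, -0.001]
force: [1.3, 1.6, -1.8]
opening: 0.0123
finger_force: 79.4
```

Call:
{"method": "play_rows", "body": {"steps": [0, 0, 0, 0, 0, 1, 0, 0, 0, 0, 0, 0, 0, 0, 0, 0, 0, 0, 0, 0, 0, 0, 0, 0, 0, 0, 0, 0]}}

```text
clock: 10.12
tcp_pos: [0.626, 0.2031, 0.1075]
eef_rot: [-0.014, -3.139, 0.001]
force: [1.1, 0.8, -1.2]
opening: 0.0123
finger_force: 79.4
```

```bash
python3 - <<'E'
from h import *
st()
t=snapshot('top');s=snapshot('scene')
cv2.imwrite('pics/raw_top2.png',t[:,:,::-1]);cv2.imwrite('pics/raw_scene2.png',s[:,:,::-1])
A=cv2.convertScaleAbs(cv2.resize(t[125:195,145:225],(480,420),interpolation=cv2.INTER_CUBIC)[:,:,::-1],alpha=1.5)
B=cv2.convertScaleAbs(cv2.resize(s[160:240,260:350],(315,280),interpolation=cv2.INTER_CUBIC)[:,:,::-1],alpha=1.5)
cv2.imwrite('pics/c5.png',np.hstack([A,np.pad(B,((0,140),(0,0),(0,0)))]))
E
```

```text
t 10.12 tcp [0.626  0.2031 0.1075] R [[-1.0, 0.009, -0.003], [0.009, 1.0, -0.0], [0.003, -0.0, -1.0]] F [ 1.1  0.8 -1.2] op 0.0123 ff 79.4 q [ 0.22  0.43 -0.11  1.04  0.    0.22]
```

View pics/c5.png

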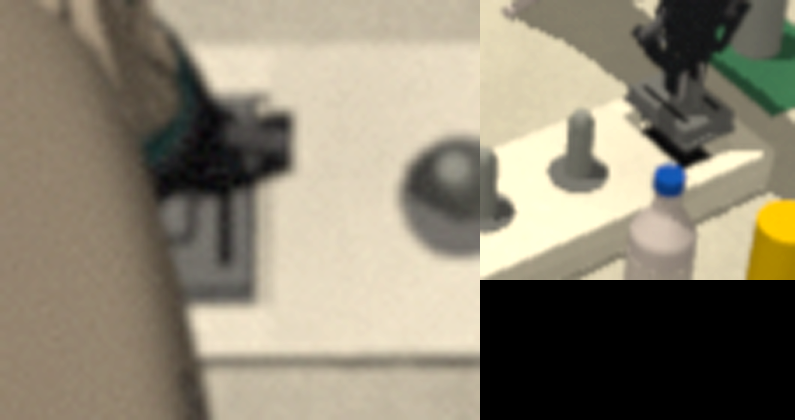

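```bash
python3 - <<'E'
from h import *
t=cv2.imread('pics/raw_top2.png').mean(2); o=cv2.imread('pics/raw_top0.png').mean(2)
for r in(166,168,170,172): print('row',r,t[r,180:196].round(0))
for c in(179,181,183,185): print('col',c,t[168:184,c].round(0))
for r in(164,168,172): print('o row',r,o[r,162:170].round(0),o[r,184:195].round(0))
for c in(170,182,186): print('o col',c,o[136:144,c].round(0),o[170:182,c].round(0))
E
```

```text
row 166 [ 67.  47.  32.  46.  65.  74.  67.  89. 117. 123. 131. 138. 141. 141.
 141. 141.]
row 168 [ 67.  52.  39.  53.  67.  71.  69.  88. 115. 123. 131. 140. 142. 142.
 142. 142.]
row 170 [ 72.  71.  70.  71.  76.  74.  70.  91. 120. 124. 133. 141. 142. 143.
 143. 141.]
row 172 [ 64.  65.  65.  64.  65.  61.  62.  88. 119. 126. 133. 143. 144. 143.
 142. 144.]
col 179 [ 74.  74.  74.  74.  66.  58.  62.  90. 128. 147. 149. 152. 147. 146.
 146. 137.]
col 181 [ 52.  62.  71.  74.  65.  59.  66.  91. 127. 146. 149. 146. 146. 147.
 150. 140.]
col 183 [ 53.  63.  71.  73.  64.  59.  64.  93. 128. 145. 146. 146. 147. 146.
 147. 138.]
col 185 [ 71.  72.  74.  71.  61.  56.  66.  92. 127. 146. 149. 147. 148. 147.
 149. 137.]
o row 164 [138. 137. 138. 128. 106. 105. 129. 139.] [ 12.   9.  42.  85. 111. 112. 121. 132. 133. 131. 132.]
o row 168 [139. 138. 138. 128. 103. 101. 127. 140.] [  9.  11.  39.  84. 113. 119. 122. 132. 133. 132. 134.]
o row 172 [135. 137. 136. 128. 104. 103. 127. 138.] [ 40.  40.  56.  96. 118. 119. 125. 134. 137. 136. 136.]
o col 170 [138. 139. 141. 132. 111.  96. 112. 133.] [127. 127. 127. 127. 135. 139. 139. 140. 142. 140. 139. 140.]
o col 182 [137. 137. 139. 132. 109.  94. 113. 135.] [  2.  13.  34.  81. 120. 136. 139. 138. 138. 136. 138. 139.]
o col 186 [136. 138. 136. 131. 109.  99. 119. 137.] [ 39.  40.  56.  91. 124. 138. 140. 140. 142. 138. 140. 139.]
```

```bash
python3 - <<'E'
from h import *
o=cv2.imread('pics/raw_top0.png').mean(2)
for c in(165,166,167,168): print('col',c,o[136:144,c].round(0),o[170:181,c].round(0))
print('cover front/right',unproj('top',[[183,175.4]],.068)[0].round(4),unproj('top',[[187.1,170]],.068)[0].round(4))
print('bay L,R',unproj('top',[[165.3,160],[190.3,160]],.05).round(4).tolist(),'back,front',unproj('top',[[180,139.6],[180,174.1],[180,175.8]],.05).round(4).tolist())
s=cv2.imread('pics/raw_scene0.png'); 
S=cv2.convertScaleAbs(cv2.resize(s[180:225,285:350],(780,540),interpolation=cv2.INTER_CUBIC),alpha=1.5)
# overlay predicted bay rectangle at deck level
u=np.array([.0097,1]);w=np.array([1,-.0097]);c=np.array([.6294,.203])
for z,col in((.05,(0,0,255)),(.028,(255,0,0))):
    P=[np.r_[c+a*.0515*w+b*.0335*u,z] for a,b in((1,1),(1,-1),(-1,-1),(-1,1))]
    p=((proj('scene',P)-[285,180]+.5)*12).astype(int); cv2.polylines(S,[p],True,col,1)
cv2.imwrite('pics/c6.png',S)
E
```

```text
col 165 [139. 139. 140. 138. 137. 137. 136. 137.] [128. 128. 128. 128. 127. 131. 135. 138. 138. 136. 139.]
col 166 [140. 139. 140. 137. 128. 120. 118. 118.] [106. 104. 104. 105. 108. 115. 130. 138. 139. 140. 138.]
col 167 [141. 141. 140. 134. 115.  99. 100. 104.] [104. 103. 103. 106. 109. 116. 129. 138. 140. 141. 140.]
col 168 [139. 140. 140. 132. 110.  93. 105. 119.] [127. 128. 127. 128. 130. 130. 136. 141. 139. 139. 141.]
cover front/right [0.575  0.1849 0.068 ] [0.5902 0.1735 0.068 ]
bay L,R [[0.6229, 0.2377, 0.05], [0.6219, 0.1669, 0.05]] back,front [[0.6818, 0.1962, 0.05], [0.5816, 0.196, 0.05], [0.5767, 0.196, 0.05]]
```

View pics/c6.png

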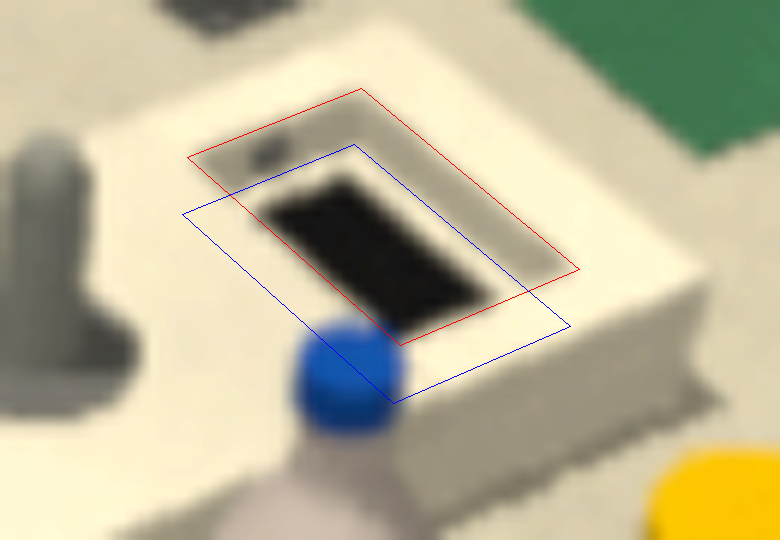

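```bash
cat > fit.py <<'E'
from h import *
u=np.array([.0097,1]);w=np.array([1,-.0097])
def segs(c,z,hx,hy,edges,n=40):
    k=np.linspace(-.95,.95,n); P=[]
    for e in edges:
        if e in'+-': s=1 if e=='+' else -1; P+=[np.r_[np.array(c)+s*hx*w+q*hy*u,z] for q in k]   # x edges
        else: s=1 if e=='L' else -1; P+=[np.r_[np.array(c)+s*hy*u+q*hx*w,z] for q in k]
    return P
def fit(im,cam,c0,parts,rng=.006,st=.0005):
    g=cv2.GaussianBlur(im,(0,0),.7).astype(np.float32).mean(2); G=np.hypot(cv2.Sobel(g,cv2.CV_32F,1,0),cv2.Sobel(g,cv2.CV_32F,0,1)); best=[]
    for dx in np.arange(-rng,rng+1e-9,st):
        for dy in np.arange(-rng,rng+1e-9,st):
            P=sum([segs((c0[0]+dx,c0[1]+dy),*p) for p in parts],[]); p=proj(cam,P).astype(np.float32)
            best.append((cv2.remap(G,p[:,:1],p[:,1:],1).mean(),c0[0]+dx,c0[1]+dy))
    best.sort(reverse=True); return np.array(best[:5]).round(4).tolist()
E
python3 - <<'E'
from fit import *
s0=cv2.imread('pics/raw_scene0.png');s2=cv2.imread('pics/raw_scene2.png')
print('bay',fit(s0,'scene',(.6294,.203),[(.05,.0515,.0335,'-L')]))
print('cover foot bottom',fit(s2,'scene',(.6255,.204),[(.068,.05,.032,'+R')]))
print('cover+',fit(s2,'scene',(.6255,.204),[(.068,.05,.032,'+')])[:2],fit(s2,'scene',(.6255,.204),[(.068,.05,.032,'R')])[:2])
E
```

```text
bay [[158.2399, 0.6299, 0.2025], [158.0751, 0.6294, 0.2025], [158.0683, 0.6304, 0.2025], [157.9821, 0.6299, 0.203], [157.9477, 0.6299, 0.202]]
cover foot bottom [[122.1822, 0.625, 0.204], [121.8712, 0.6245, 0.204], [121.8704, 0.625, 0.2035], [121.8349, 0.6255, 0.2035], [121.8255, 0.6255, 0.204]]
cover+ [[108.0723, 0.6255, 0.2035], [108.0423, 0.6255, 0.2045]] [[140.2649, 0.6195, 0.2045], [140.2273, 0.6195, 0.204]]
```

Call:
{"method": "play_rows", "body": {"steps": [0, 0, 0, -0.45, -0.18, 0, 0, 0, 0, 0, 0, 0, 0, 0, 0, 0, 0, 0, 0, 0.8, 0, 0, 0, 0, 0, 0, 0.6, 0, 0, 0, 0, 0, 0, 0, 0]}}

```text
clock: 10.63
tcp_pos: [0.631, 0.2005, 0.0922]
eef_rot: [-0.016, -3.138, 0.001]
force: [0.2, -0.2, -1.8]
opening: 0.0121
finger_force: 79.4
```

Call:
{"method": "play_rows", "body": {"steps": [0, 0, 0, 0, 0, 0.2, 0, 0, 0, 0, 0, 0, 0.2, 0, 0, 0, 0, 0, 0, 0.2, 0, 0, 0, 0, 0, 0, 0, 0, 0, 0, 0, 0, 0, 0, 0]}}

```text
clock: 11.05
tcp_pos: [0.6326, 0.2008, 0.0894]
eef_rot: [0.016, 3.141, 0.0]
force: [-3.8, -1.1, 3.9]
opening: 0.0123
finger_force: 80.2
```

Call:
{"method": "play_rows", "body": {"steps": [0, 0, 0, 0.1, 0, 0, 0, 0, 0, 0, 0, 0, 0, 0, 0, 0, 0, 0, 0, 0.1, 0, 0, 0, 0, 0, 0, 0, 0]}}

```text
clock: 11.38
tcp_pos: [0.6324, 0.2009, 0.0892]
eef_rot: [0.016, 3.139, 0.0]
force: [-3.2, -1.3, 8.9]
opening: 0.0123
finger_force: 81.0
```

```bash
python3 - <<'E'
from h import *
for i in range(3):
    s=st(); snapshot('top') if i<2 else 0
print(s['wrist_torque'].round(2))
E
```

```text
t 11.38 tcp [0.6324 0.2009 0.0892] R [[-1.0, 0.01, 0.002], [0.01, 1.0, 0.0], [-0.002, 0.0, -1.0]] F [-3.2 -1.3  8.9] op 0.0123 ff 81.0 q [ 0.21  0.45 -0.12  1.   -0.    0.22]
t 11.43 tcp [0.6324 0.2009 0.0891] R [[-1.0, 0.01, 0.002], [0.01, 1.0, 0.0], [-0.002, 0.0, -1.0]] F [-3.2 -1.   8.8] op 0.0121 ff 81.1 q [ 0.21  0.45 -0.12  1.   -0.    0.22]
t 11.48 tcp [0.6323 0.2009 0.0891] R [[-1.0, 0.01, 0.002], [0.01, 1.0, 0.0], [-0.002, 0.0, -1.0]] F [-4.1 -1.2  9. ] op 0.0122 ff 81.1 q [ 0.21  0.45 -0.12  1.   -0.    0.22]
[-0.22  0.42 -0.04]
```

Call:
{"method": "play_rows", "body": {"steps": [0, 0, 0, 0, 0, -0.4, 0, 0, 0, 0, 0, 0, -0.4, 0, 0, 0, 0, 0, 0, 0, 0, 0, 0, 0, 0, 0, 0, 0, 0, 0, 0, 0, 0, 0, 0]}}

```text
clock: 11.9
tcp_pos: [0.6311, 0.2007, 0.0946]
eef_rot: [-0.016, -3.141, 0.0]
force: [-0.4, -0.8, -0.8]
opening: 0.0121
finger_force: 79.5
```

```bash
python3 - <<'E'
from fit import *
s=st(); zb=s['tcp_pos'][2]-.0396
t=snapshot('top')[:,:,::-1].copy();s=snapshot('scene')[:,:,::-1].copy()
cv2.imwrite('pics/raw_top3.png',t);cv2.imwrite('pics/raw_scene3.png',s); print(zb)
print('scene',fit(s,'scene',(.629,.202),[(zb,.05,.032,'+R')])[:3])
m=t.mean(2)
for r in(166,170): print('row',r,m[r,182:194].round(0))
for c in(181,185): print('col',c,m[168:182,c].round(0))
S=cv2.convertScaleAbs(cv2.resize(s[175:225,280:345],(780,600),interpolation=cv2.INTER_CUBIC),alpha=1.5)
for c,z,hx,hy,col in(((.6297,.2025),.05,.0515,.0335,(0,0,255)),((.6297,.2025),zb,.05,.032,(0,255,0))):
    P=[np.r_[np.array(c)+a*hx*w+b*hy*u,z] for a,b in((1,1),(1,-1),(-1,-1),(-1,1))]
    p=((proj('scene',P)-[280,175]+.5)*12).astype(int); cv2.polylines(S,[p],True,col,1)
cv2.imwrite('pics/c7.png',S)
E
```

```text
t 11.9 tcp [0.6311 0.2007 0.0946] R [[-1.0, 0.01, -0.001], [0.01, 1.0, -0.0], [0.001, -0.0, -1.0]] F [-0.4 -0.8 -0.8] op 0.0121 ff 79.5 q [ 0.21  0.45 -0.11  1.01  0.    0.22]
0.05500885380291377
scene [[259.2388, 0.6345, 0.1975], [259.0228, 0.6345, 0.198], [258.9654, 0.635, 0.1975]]
row 166 [ 59.  39.  37.  60.  73.  69.  67.  94. 125. 140. 143. 141.]
row 170 [ 73.  73.  73.  72.  72.  67.  65.  94. 127. 142. 143. 143.]
col 181 [ 74.  74.  73.  66.  61.  67.  87. 121. 143. 149. 147. 148. 144. 144.]
col 185 [ 73.  74.  72.  68.  61.  68.  93. 129. 147. 150. 147. 147. 147. 147.]
```

View pics/c7.png

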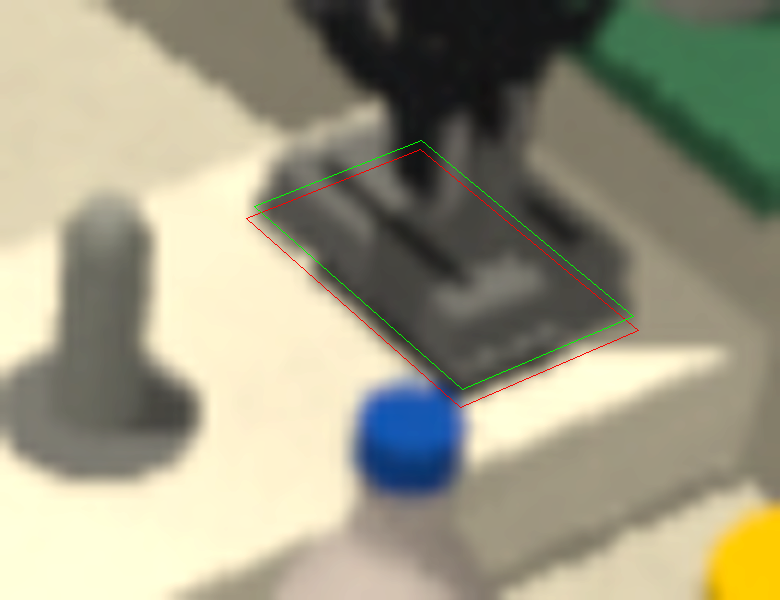

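Call:
{"method": "play_rows", "body": {"steps": [0, 0, 0, 0, 0, 0.35, 0, 0, 0, 0, 0, 0, 0.4, 0, 0, 0, 0, 0, 0, 0, 0]}}

```text
clock: 12.25
tcp_pos: [0.6315, 0.201, 0.0888]
eef_rot: [0.015, 3.142, 0.001]
force: [-2.5, -0.1, 4.3]
opening: 0.0121
finger_force: 80.5
```

Call:
{"method": "play_rows", "body": {"steps": [0, 0, 0, 0.08, 0, 0, 0, 0, 0, 0, 0.08, 0, 0, 0]}}

```text
clock: 12.42
tcp_pos: [0.6312, 0.2011, 0.0886]
eef_rot: [0.016, 3.139, 0.001]
force: [1.4, 0.3, 1.6]
opening: 0.0121
finger_force: 80.1
```

Call:
{"method": "play_rows", "body": {"steps": [0, 0, 0, 0.08, 0, 0, 0, 0, 0, 0, 0.08, 0, 0, 0]}}

```text
clock: 12.58
tcp_pos: [0.6281, 0.2008, 0.0875]
eef_rot: [-0.016, -3.141, 0.0]
force: [0.8, -0.5, -1.3]
opening: 0.0124
finger_force: 79.7
```

Call:
{"method": "play_rows", "body": {"steps": [0, 0, 0, 0, 0, 0.2, 0, 0, 0, 0, 0, 0, 0.2, 0, 0, 0, 0, 0, 0, 0, 0]}}

```text
clock: 12.83
tcp_pos: [0.6281, 0.2007, 0.0828]
eef_rot: [-0.016, -3.141, 0.0]
force: [1.8, -0.3, -1.1]
opening: 0.0123
finger_force: 79.6
```

Call:
{"method": "play_rows", "body": {"steps": [0, 0, 0, 0, 0, 0.2, 0, 0, 0, 0, 0, 0, 0.2, 0, 0, 0, 0, 0, 0, 0, 0]}}

```text
clock: 13.08
tcp_pos: [0.6282, 0.2008, 0.0792]
eef_rot: [-0.016, -3.141, 0.0]
force: [2.2, -0.4, -2.6]
opening: 0.0124
finger_force: 79.6
```

Call:
{"method": "play_rows", "body": {"steps": [0, 0, 0, 0, 0, 0.25, 0, 0, 0, 0, 0, 0, 0.25, 0, 0, 0, 0, 0, 0, 0, 0]}}

```text
clock: 13.33
tcp_pos: [0.6281, 0.2008, 0.0742]
eef_rot: [-0.016, -3.141, 0.0]
force: [2.0, 1.1, -1.7]
opening: 0.0123
finger_force: 79.7
```

Call:
{"method": "play_rows", "body": {"steps": [0, 0, 0, 0, 0, 0.25, 0, 0, 0, 0, 0, 0, 0.25, 0, 0, 0, 0, 0, 0, 0, 0]}}

```text
clock: 13.58
tcp_pos: [0.628, 0.2008, 0.069]
eef_rot: [-0.016, -3.141, 0.0]
force: [1.2, 0.5, -3.3]
opening: 0.0123
finger_force: 79.5
```

Call:
{"method": "play_rows", "body": {"steps": [0, 0, 0, 0, 0, 0.2, 0, 0, 0, 0, 0, 0, 0.1, 0, 0, 0, 0, 0, 0, 0, 0]}}

```text
clock: 13.83
tcp_pos: [0.6286, 0.2008, 0.0678]
eef_rot: [0.016, 3.141, 0.0]
force: [1.4, -0.5, 3.2]
opening: 0.0118
finger_force: 80.6
```

Call:
{"method": "play_rows", "body": {"steps": [0, 0, 0, 0, 0, 0.15, 0, 0, 0, 0, 0, 0, 0.15, 0, 0, 0, 0, 0, 0, 0, 0, 0, 0, 0, 0, 0, 0, 0]}}

```text
clock: 14.17
tcp_pos: [0.6288, 0.2008, 0.0675]
eef_rot: [0.016, 3.14, -0.0]
force: [-3.9, -1.7, 17.3]
opening: 0.012
finger_force: 82.3
```

Call:
{"method": "play_rows", "body": {"steps": [0, 0, 0, 0, 0, -0.25, 0, 0, 0, 0, 0, 0, 0, 0, 0, 0, 0, 0, 0, 0, 0.3, 0, 0, 0, 0, 0, 0, 0.4, 0, 0, 0, 0, 0, 0, 0.4, 0, 0, 0, 0, 0, -3, 0.4, 0, 0, 0, 0, 0, -4, 0.4, 0, 0, 0, 0, 0, -4, 0.5]}}

```text
clock: 14.83
tcp_pos: [0.6262, 0.2005, 0.1747]
eef_rot: [-0.016, -3.136, 0.002]
force: [1.1, 0.7, -0.0]
opening: 0.0423
finger_force: 0.0
```

Call:
{"method": "play_rows", "body": {"steps": [0, 0, -5.2, 0, 0, 0, 0.6, 0, 0, -5, 0, 0, 0, 0.8, 0, 0, -5, 0, 0, 0, 1, 0, 0, -6, 0, 0, 0, 1, 0, 0, 0, 2, -3, 0, 1, 0, 0, 0, 2, -3, 0, 1, 0, 0, 0, 2, -3, 0, 1, 0, 0, 0, 2, -3, 0, 1, 0, 0, 0, 0, 0, 0, 1, 0, 0, 0, 0, 0, 0, 1], "grip_force": 40}}

```text
clock: 15.67
tcp_pos: [0.5949, 0.0588, 0.1755]
eef_rot: [0.557, -3.09, -0.001]
force: [0.4, 0.5, 0.3]
opening: 0.0854
finger_force: 0.0
```

```bash
cat > jar.py <<'E'
from h import *
def jar(t0,x0,y0,x1,y1):
    b=cv2.resize(t0[y0:y1,x0:x1,0],None,fx=8,fy=8,interpolation=cv2.INTER_LINEAR)
    m=cv2.morphologyEx((b>106).astype('uint8'),cv2.MORPH_OPEN,np.ones((25,25)))
    n,l,s,c=cv2.connectedComponentsWithStats(m); i=1+s[1:,4].argmax()
    r=cv2.minAreaRect(np.argwhere(l==i)[:,::-1].astype(np.float32)); bx=(cv2.boxPoints(r)+.5)/8-.5+[x0,y0]
    P=unproj('top',bx,.05); P=P[np.argsort(-P[:,0])]; e=P[:2].mean(0); f=P[2:].mean(0); d=(e-f)/np.linalg.norm(e-f)
    print('closed end',e.round(4),'dir',d[:2].round(3),'yaw',np.degrees(np.arctan2(d[1],d[0])).round(1),'centre',(e-.045*d).round(4),'grip',(e-.025*d).round(4),'len',np.linalg.norm(e-f).round(4),'w',np.linalg.norm(P[0]-P[1]).round(4))
E
python3 - <<'E'
from jar import *
st()
t=snapshot('top')[:,:,::-1].copy();s=snapshot('scene')[:,:,::-1].copy()
cv2.imwrite('pics/raw_top4.png',t);cv2.imwrite('pics/raw_scene4.png',s)
jar(t,270,200,308,245);jar(t,332,198,368,240)
A=cv2.convertScaleAbs(cv2.resize(t[120:250,60:380],(800,325),interpolation=cv2.INTER_CUBIC),alpha=1.5)
B=cv2.convertScaleAbs(cv2.resize(s[150:240,230:362],(396,270),interpolation=cv2.INTER_CUBIC),alpha=1.5)
cv2.imwrite('pics/c8.png',np.vstack([A,np.pad(B,((0,0),(0,404),(0,0)))]))
E
```

```text
t 15.67 tcp [0.5949 0.0588 0.1755] R [[-0.937, -0.349, -0.002], [-0.349, 0.937, 0.0], [0.001, 0.001, -1.0]] F [0.4 0.5 0.3] op 0.0854 ff 0.0 q [-0.01  0.27 -0.18  1.12  0.   -0.37]
closed end [ 0.5032 -0.1221  0.05  ] dir [ 1.    -0.031] yaw -1.8 centre [ 0.4582 -0.1207  0.05  ] grip [ 0.4782 -0.1213  0.05  ] len 0.1261 w 0.0858
closed end [ 0.5059 -0.2981  0.05  ] dir [ 0.999 -0.051] yaw -2.9 centre [ 0.4609 -0.2959  0.05  ] grip [ 0.4809 -0.2969  0.05  ] len 0.1049 w 0.0758
```

View pics/c8.png

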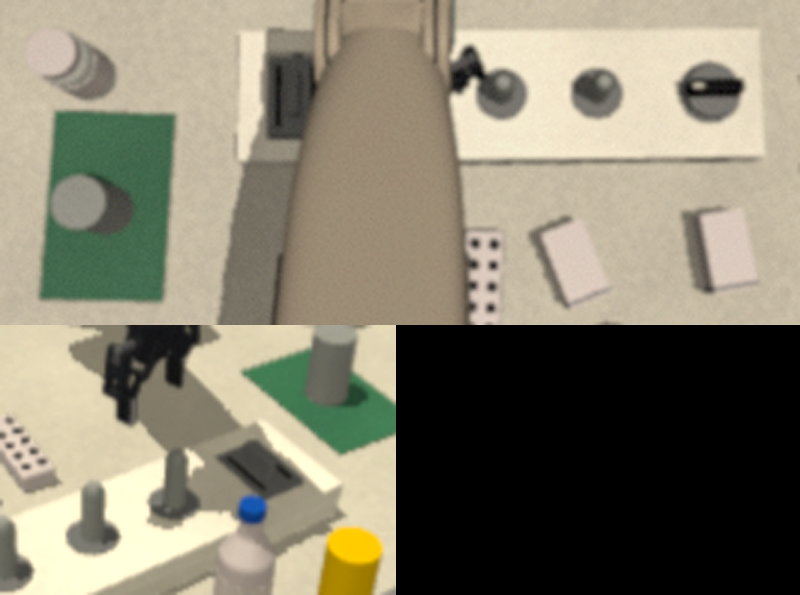

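Cup stands on the mat, the cover lies flush in the bay, and the jars look unmoved at crop px (575,260) and (727,250). My jar threshold failed on the changed brightness, so I'll make it adaptive.

```bash
sed -i 's/    m=cv2.morph.*/    h,w=b.shape; th=(np.median(b[h\/\/2-30:h\/\/2+30,w\/\/2-30:w\/\/2+30])+np.median(t0[y0:y1,x1:x1+8,0]))\/2; m=cv2.morphologyEx((b>th).astype("uint8"),cv2.MORPH_OPEN,np.ones((25,25)))/' jar.py
python3 - <<'E'
from jar import *
for f in('0','4'):
    t=cv2.imread(f'pics/raw_top{f}.png'); jar(t,270,200,308,245);jar(t,332,198,368,240)
E
```

```text
closed end [ 0.4724 -0.0992  0.05  ] dir [0.937 0.35 ] yaw 20.5 centre [ 0.4302 -0.115   0.05  ] grip [ 0.449 -0.108  0.05 ] len 0.0789 w 0.0482
closed end [ 0.4869 -0.2816  0.05  ] dir [0.989 0.148] yaw 8.5 centre [ 0.4424 -0.2882  0.05  ] grip [ 0.4622 -0.2853  0.05  ] len 0.0807 w 0.0487
closed end [ 0.473  -0.0997  0.05  ] dir [0.939 0.345] yaw 20.2 centre [ 0.4308 -0.1152  0.05  ] grip [ 0.4495 -0.1083  0.05  ] len 0.0801 w 0.0494
closed end [ 0.4864 -0.2815  0.05  ] dir [0.988 0.153] yaw 8.8 centre [ 0.4419 -0.2884  0.05  ] grip [ 0.4617 -0.2853  0.05  ] len 0.0801 w 0.0488
```

```bash
python3 - <<'E'
import numpy as np
from scipy.optimize import least_squares
d=np.array([[.277,-.0277,.6243,.2413],[.07,-.28,.5076,.2419],[.33,.06,.6585,.2476],[.46,-.14,.6606,.0763],[.22,-.44,.52,.0935],[.29,-.49,.5198,.0396],[.43,-.11,.658,.1075],[.27,-.18,.598,.1755]])
f=lambda p,q2,q3:(p[4]+p[0]*np.sin(q2+p[1])+p[2]*np.sin(q2-q3+p[3]),p[5]+p[0]*np.cos(q2+p[1])+p[2]*np.cos(q2-q3+p[3]))
def res(p): r,z=f(p,d[:,0],d[:,1]); return np.r_[r-d[:,2],z-d[:,3],.02*(p[4])]
best=min((least_squares(res,[.35,a,.35,b,0,.0]) for a in(0,.3,-.3) for b in(1.6,1.2,2)),key=lambda s:s.cost); p=best.x; print(p.round(3),np.abs(best.fun[:16]).max())
for L in(.15,.2,.25):
  for ph in(0,.26,.5):   # tool pitch below horizontal
    for r,z in((.628,.21),(.628,.115),(.645,.115),(.645,.21)):
      wr,wz=r-L*np.cos(ph),z+L*np.sin(ph)   # wrist
      s=least_squares(lambda q:np.subtract(f(p,*q),(wr,wz-L)),[.3,-.4]); q2,q3=s.x; print(L,ph,r,z,'q',q2.round(2),q3.round(2),(ph-q2+q3).round(2),'err',np.abs(s.fun).max().round(4))
E
```

```text
[ 0.546  0.003  0.486  1.541  0.007 -0.151] 0.0017247332962634365
0.15 0 0.628 0.21 q 0.2 -0.56 -0.76 err 0.0
0.15 0 0.628 0.115 q 0.35 -0.63 -0.98 err 0.0
0.15 0 0.645 0.115 q 0.37 -0.59 -0.97 err 0.0
0.15 0 0.645 0.21 q 0.22 -0.53 -0.75 err 0.0
0.15 0.26 0.628 0.21 q 0.15 -0.51 -0.41 err 0.0
0.15 0.26 0.628 0.115 q 0.29 -0.6 -0.63 err 0.0
0.15 0.26 0.645 0.115 q 0.32 -0.56 -0.62 err 0.0
0.15 0.26 0.645 0.21 q 0.18 -0.48 -0.4 err 0.0
0.15 0.5 0.628 0.21 q 0.14 -0.45 -0.09 err 0.0
0.15 0.5 0.628 0.115 q 0.26 -0.54 -0.3 err 0.0
0.15 0.5 0.645 0.115 q 0.28 -0.51 -0.29 err 0.0
0.15 0.5 0.645 0.21 q 0.17 -0.41 -0.08 err 0.0
0.2 0 0.628 0.21 q 0.2 -0.71 -0.91 err 0.0
0.2 0 0.628 0.115 q 0.39 -0.76 -1.15 err 0.0
0.2 0 0.645 0.115 q 0.41 -0.72 -1.13 err 0.0
0.2 0 0.645 0.21 q 0.23 -0.67 -0.9 err 0.0
0.2 0.26 0.628 0.21 q 0.13 -0.65 -0.51 err 0.0
0.2 0.26 0.628 0.115 q 0.29 -0.72 -0.75 err 0.0
0.2 0.26 0.645 0.115 q 0.31 -0.69 -0.74 err 0.0
0.2 0.26 0.645 0.21 q 0.15 -0.61 -0.51 err 0.0
0.2 0.5 0.628 0.21 q 0.09 -0.57 -0.16 err 0.0
0.2 0.5 0.628 0.115 q 0.24 -0.65 -0.39 err 0.0
0.2 0.5 0.645 0.115 q 0.26 -0.62 -0.38 err 0.0
0.2 0.5 0.645 0.21 q 0.12 -0.53 -0.15 err 0.0
0.25 0 0.628 0.21 q 0.23 -0.84 -1.07 err 0.0
0.25 0 0.628 0.115 q 0.47 -0.87 -1.34 err 0.0
0.25 0 0.645 0.115 q 0.48 -0.84 -1.32 err 0.0
0.25 0 0.645 0.21 q 0.25 -0.81 -1.06 err 0.0
0.25 0.26 0.628 0.21 q 0.11 -0.78 -0.63 err 0.0
0.25 0.26 0.628 0.115 q 0.31 -0.84 -0.89 err 0.0
0.25 0.26 0.645 0.115 q 0.33 -0.8 -0.88 err 0.0
0.25 0.26 0.645 0.21 q 0.14 -0.74 -0.62 err 0.0
0.25 0.5 0.628 0.21 q 0.05 -0.68 -0.23 err 0.0
0.25 0.5 0.628 0.115 q 0.22 -0.76 -0.48 err 0.0
0.25 0.5 0.645 0.115 q 0.24 -0.73 -0.47 err 0.0
0.25 0.5 0.645 0.21 q 0.08 -0.65 -0.23 err 0.0
```

Call:
{"method": "play_rows", "body": {"steps": [0, 0, 0, 2.5, -1.4, 0, 1, 0, 0, 0, 2.5, -1.4, 0, 1, 0, 0, 0, 2.5, -1.4, 0, 1, 0, 0, 0, 2.5, -1.4, 0, 1, 0, 0, 0, 2.5, -1.3, 0, 1, 0, 0, 0, 2.5, -1.3, 0, 1, 0, 0, 0, 2.5, -1.3, 0, 1, 0, 0, 0, 1.95, -1.1, 0, 1, 0, 0, 0, 0, 0, 0, 1, 0, 0, 0, 0, 0, 0, 1]}}

```text
clock: 16.6
tcp_pos: [0.4513, -0.107, 0.1763]
eef_rot: [-0.562, 3.09, 0.001]
force: [-0.1, -0.1, 0.4]
opening: 0.0857
finger_force: 0.0
```

Call:
{"method": "play_rows", "body": {"steps": [0, 0, 0, 0.1, 0, 3, 1, 0, 0, 0, 0, 0, 3.5, 1, 0, 0, 0, 0, 0, 3.5, 1, 0, 0, 0, 0, 0, 3.5, 1, 0, 0, 0, 0, 0, 1.5, 1, 0, 0, 0, 0, 0, 0.4, 1, 0, 0, 0, 0, 0, 0, 0.7, 0, 0, 0, 0, 0, 0, 0.5, 0, 0, 0, 0, 0, 0, 0.4, 0, 0, 0, 0, 0, 0, 0.3]}}

```text
clock: 17.43
tcp_pos: [0.4524, -0.1082, 0.0242]
eef_rot: [-0.562, 3.087, -0.003]
force: [0.4, -0.6, -0.4]
opening: 0.0494
finger_force: 41.4
```

Call:
{"method": "play_rows", "body": {"steps": [0, 0, 0, 0, 0, 0, 0.2, 0, 0, 0, 0, 0, 0, 0.2, 0, 0, 0, 0, 0, 0, 0.2]}}

```text
clock: 17.68
tcp_pos: [0.4523, -0.1082, 0.0241]
eef_rot: [-0.562, 3.086, -0.002]
force: [1.0, 0.5, 5.7]
opening: 0.0496
finger_force: 42.1
```

```bash
python3 - <<'E'
from h import *
st()
E
```

```text
t 17.68 tcp [ 0.4523 -0.1082  0.0241] R [[-0.936, -0.352, 0.005], [-0.352, 0.936, -0.001], [-0.004, -0.002, -1.0]] F [1.  0.5 5.7] op 0.0496 ff 42.1 q [-0.37  0.23 -0.62  0.72  0.   -0.73]
```

Call:
{"method": "play_rows", "body": {"steps": [0, 0, 0, 0, 0, -1.6, 0.2, 0, 0, 0, 0, 0, -3.5, 0.2, 0, 0, 0, 0, 0, -3.5, 0.2, 0, 0, 0, 0, 0, -3.5, 0.2, 0, 0, 0, 0, 0, -3.5, 0.2, 0, 0, 0, 0, 0, -4, 0.2, 0, 0, 5, 0, 0, 0, 0.2, 0, 0, 5, 0, 0, 0, 0.2, 0, 0, 5, 0, 0, 0, 0.2, 0, 0, 5.6, 0, 0, 0, 0.2]}}

```text
clock: 18.52
tcp_pos: [0.4497, -0.1078, 0.2187]
eef_rot: [0.007, 3.141, -0.001]
force: [-0.2, 0.8, -1.9]
opening: 0.0495
finger_force: 41.7
```

Call:
{"method": "play_rows", "body": {"steps": [0, 0, 0, -2.5, 1.1, 0, 0.2, 0, 0, 0, -3, 1.3, 0, 0.2, 0, 0, 0, -3, 1.3, 0, 0.2, 0, 0, 0, -3, 1.2, 0, 0.2, 0, 0, 0, -3, 1.2, 0, 0.2, 0, 0, 0, -3, 1.3, 0, 0.2, 0, 0, 0, 0, 0, 0, 0.2, 0, 0, 0, 0, 0, 0, 0.2]}}

```text
clock: 19.18
tcp_pos: [0.6257, -0.0331, 0.2176]
eef_rot: [0.003, -3.14, 0.0]
force: [-0.2, 1.2, -1.4]
opening: 0.0494
finger_force: 41.9
```

Call:
{"method": "play_rows", "body": {"steps": [0, -5, 0, 0, 0, 0, 0.2, 0, -6, 0, 0, 0, 0, 0.2, 0, -6, 0, 0, 0, 0, 0.2, 0, -6, 0, 0, 0, 0, 0.2, 0, -6, 0, 0, 0, 0, 0.2, 0, -6, 0, 0, 0, 0, 0.2, 0, -6, 0, 0, 0, 0, 0.2, 0, -6, 0, 0, 0, 0, 0.2, 0, 0, 0, 0, 0, 0, 0.2, 0, 0, 0, 0, 0, 0, 0.2]}}

```text
clock: 20.02
tcp_pos: [0.6199, -0.0333, 0.2134]
eef_rot: [0.002, 2.332, 0.001]
force: [-0.1, -0.4, -0.7]
opening: 0.0494
finger_force: 42.0
```

```bash
python3 - <<'E'
from h import *
st()
E
```

```text
t 20.02 tcp [ 0.6199 -0.0333  0.2134] R [[-0.69, 0.001, 0.724], [0.002, 1.0, 0.0], [-0.724, 0.002, -0.69]] F [-0.1 -0.4 -0.7] op 0.0494 ff 42.0 q [-0.23 -0.09 -0.77  0.09  0.17 -0.16]
```

Call:
{"method": "play_rows", "body": {"steps": [0, -6, 0, 0, 0, 0, 0.2, 0, -6, 0, 0, 0, 0, 0.2, 0, -6, 0, 0, 0, 0, 0.2, 0, -6, 0, 0, 0, 0, 0.2, 0, -6, 0, 0, 0, 0, 0.2, 0, -6, 0, 0, 0, 0, 0.2, 0, -6, 0, 0, 0, 0, 0.2, 0, -1, 0, 0, 0, 0, 0.2, 0, 0, 0, 0, 0, 0, 0.2, 0, 0, 0, 0, 0, 0, 0.2]}}

```text
clock: 20.85
tcp_pos: [0.657, -0.0384, 0.2222]
eef_rot: [-0.0, 1.708, 0.001]
force: [-0.3, -0.0, -1.5]
opening: 0.0495
finger_force: 42.0
```

```bash
python3 - <<'E'
from h import *
st()
E
```

```text
t 20.85 tcp [ 0.657  -0.0384  0.2222] R [[-0.136, -0.001, 0.991], [0.0, 1.0, 0.001], [-0.991, 0.0, -0.136]] F [-0.3 -0.  -1.5] op 0.0495 ff 42.0 q [-0.27  0.3  -1.07 -1.23  0.27 -0.04]
```

```bash
python3 - <<'E'
import numpy as np
from scipy.optimize import least_squares
p=[.546,.003,.486,1.541,.007,-.151]; L=.376
f=lambda p,q2,q3:(p[4]+p[0]*np.sin(q2+p[1])+p[2]*np.sin(q2-q3+p[3]),p[5]+p[0]*np.cos(q2+p[1])+p[2]*np.cos(q2-q3+p[3]))
def go(ph,r,z):
    wr,wz=r-L*np.cos(ph),z+L*np.sin(ph)
    s=least_squares(lambda q:np.subtract(f(p,*q),(wr,wz-L)),[.3,-.6]); q2,q3=s.x; return np.round([ph,r,z,q2,q3,ph-q2+q3,np.abs(s.fun).max()],2)
for d in(20,30,40,45,50,60):
    print(d,*[go(np.radians(d),.635,z)[3:] for z in(.21,.118)])
print('pick leaning: tool pitch past vertical')
for d in(20,30,40,50): print(d,go(np.radians(90+d),.465,.03)[3:],go(np.radians(90+d),.55,.03)[3:])
E
```

```text
20 [ 0.09 -1.03 -0.77  0.  ] [ 0.39 -1.08 -1.12  0.  ]
30 [-0.02 -0.92 -0.38  0.  ] [ 0.22 -1.   -0.7   0.  ]
40 [-0.05 -0.8  -0.05  0.  ] [ 0.13 -0.89 -0.32  0.  ]
45 [-0.05 -0.73  0.1   0.  ] [ 0.11 -0.83 -0.15  0.  ]
50 [-0.03 -0.66  0.25  0.  ] [ 0.11 -0.76  0.    0.  ]
60 [ 0.02 -0.51  0.51  0.  ] [ 0.14 -0.62  0.29  0.  ]
pick leaning: tool pitch past vertical
20 [ 0.44 -0.35  1.13  0.  ] [ 0.56 -0.14  1.22  0.  ]
30 [ 0.56 -0.22  1.31  0.  ] [ 0.68 -0.    1.42  0.  ]
40 [ 0.68 -0.1   1.49  0.  ] [0.8  0.14 1.61 0.  ]
50 [0.8  0.01 1.66 0.  ] [0.92 0.27 1.79 0.  ]
```

Joint 3 reaches its limit with the tool horizontal: the j4-to-TCP length comes out at about 0.376 m. So I'll lay the jar back down, regrip with the tool leaning 40° past vertical, and place with the tool 40° below horizontal.

Call:
{"method": "play_rows", "body": {"steps": [0, 6, 0, 0, 0, 0, 0.2, 0, 6, 0, 0, 0, 0, 0.2, 0, 6, 0, 0, 0, 0, 0.2, 0, 6, 0, 0, 0, 0, 0.2, 0, 6, 0, 0, 0, 0, 0.2, 0, 6, 0, 0, 0, 0, 0.2, 0, 6, 0, 0, 0, 0, 0.2, 0, 6, 0, 0, 0, 0, 0.2, 0, 6, 0, 0, 0, 0, 0.2, 0, 6, 0, 0, 0, 0, 0.2]}}

```text
clock: 21.68
tcp_pos: [0.6586, -0.0386, 0.2252]
eef_rot: [-0.0, 2.613, -0.0]
force: [1.5, -0.3, -1.3]
opening: 0.0494
finger_force: 41.9
```

Call:
{"method": "play_rows", "body": {"steps": [0, 6, 0, 0, 0, 0, 0.2, 0, 6, 0, 0, 0, 0, 0.2, 0, 6, 0, 0, 0, 0, 0.2, 0, 4, 0, 0, 0, 0, 0.2, 0, 0, 0, 0, 0, 0, 0.2, 0, 0, 0, 0, 0, 0, 0.2]}}

```text
clock: 22.18
tcp_pos: [0.66, -0.0386, 0.2223]
eef_rot: [0.0, 2.993, 0.001]
force: [-1.1, 0.9, -1.3]
opening: 0.0497
finger_force: 41.9
```

```bash
python3 - <<'E'
from h import *
st()
E
```

```text
t 22.18 tcp [ 0.66   -0.0386  0.2223] R [[-0.989, -0.0, 0.148], [0.0, 1.0, 0.001], [-0.148, 0.001, -0.989]] F [-1.1  0.9 -1.3] op 0.0497 ff 41.9 q [-0.17  0.25 -0.11  1.06  0.03 -0.17]
```

Call:
{"method": "play_rows", "body": {"steps": [0, 4, 0, 0, 0, 0, 0.2, 0, 4.5, 0, 0, 0, 0, 0.2, 0, 0, 0, 2.5, -0.8, 0, 0.2, 0, 0, 0, 3.5, -1.1, 0, 0.2, 0, 0, 0, 3.5, -1.1, 0, 0.2, 0, 0, 0, 3.5, -1.1, 0, 0.2, 0, 0, 0, 3.5, -1, 0, 0.2, 0, 0, 0, 3.5, -1, 0, 0.2, 0, 0, 0, 0, 0, 0, 0.2, 0, 0, 0, 0, 0, 0, 0.2]}}

```text
clock: 23.02
tcp_pos: [0.455, -0.099, 0.2205]
eef_rot: [-0.003, -3.139, -0.002]
force: [0.2, 0.3, -1.3]
opening: 0.0494
finger_force: 42.0
```

```bash
python3 - <<'E'
from h import *
st()
E
```

```text
t 23.02 tcp [ 0.455  -0.099   0.2205] R [[-1.0, 0.002, -0.003], [0.002, 1.0, 0.001], [0.003, 0.001, -1.0]] F [ 0.2  0.3 -1.3] op 0.0494 ff 42.0 q [-0.35  0.01 -0.39  1.18  0.   -0.35]
```

Call:
{"method": "play_rows", "body": {"steps": [0, 0, 0, 0, 0, 3.5, 0.2, 0, 0, 0, 0, 0, 3.5, 0.2, 0, 0, 0, 0, 0, 3.5, 0.2, 0, 0, 0, 0, 0, 3.5, 0.2, 0, 0, 0, 0, 0, 3.5, 0.2, 0, 0, 0, 0, 0, 1, 0.2, 0, 0, 0, 0, 0, 0.6, 0.2, 0, 0, 0, 0, 0, 0.3, 0.2, 0, 0, 0, 0, 0, 0, 0.2]}}

```text
clock: 23.77
tcp_pos: [0.459, -0.0995, 0.0273]
eef_rot: [-0.0, -3.14, -0.001]
force: [1.0, 0.0, -1.3]
opening: 0.0495
finger_force: 42.0
```

Call:
{"method": "play_rows", "body": {"steps": [0, 0, 0, 0, 0, 0.1, 0.2, 0, 0, 0, 0, 0, 0.1, 0.2, 0, 0, 0, 0, 0, 0, 0.2]}}

```text
clock: 24.02
tcp_pos: [0.4587, -0.0996, 0.0253]
eef_rot: [-0.001, -3.14, -0.001]
force: [0.1, -0.8, -1.8]
opening: 0.0499
finger_force: 42.0
```

Call:
{"method": "play_rows", "body": {"steps": [0, 0, 0, 0, 0, 0.1, 0.5, 0, 0, 0, 0, 0, 0, 1, 0, 0, 0, 0, 0, 0, 1, 0, 0, 0, 0, 0, -0.3, 1, 0, 5, 0, 0, 0, 0, 1, 0, 5, 0, 0, 0, 0, 1, 0, 6, 0, 0, 0, 0, 1, 0, 6, 0, 0, 0, 0, 1, 0, 6, 0, 0, 0, 0, 1, 0, 6, 0, 0, 0, 0, 1]}}

```text
clock: 24.85
tcp_pos: [0.4586, -0.0994, 0.0269]
eef_rot: [0.0, -2.541, -0.001]
force: [-0.3, -0.1, 1.2]
opening: 0.0854
finger_force: 0.0
```

Call:
{"method": "play_rows", "body": {"steps": [0, 6, 0, 0, 0, 0, 1, 0, 0, 0, 0, 0, 0, 1, 0, 0, 0, 0, 0, 0, 1]}}

```text
clock: 25.1
tcp_pos: [0.4576, -0.099, 0.0242]
eef_rot: [0.001, -2.437, -0.003]
force: [-0.5, 0.0, -0.2]
opening: 0.0854
finger_force: 0.0
```

```bash
python3 - <<'E'
from h import *
st()
E
```

```text
t 25.1 tcp [ 0.4576 -0.099   0.0242] R [[-0.762, -0.0, -0.647], [-0.002, 1.0, 0.002], [0.647, 0.002, -0.762]] F [-0.5  0.  -0.2] op 0.0854 ff 0.0 q [-0.25  0.69 -0.09  1.48 -0.16 -0.2 ]
```

Call:
{"method": "play_rows", "body": {"steps": [0, 0, 0, 0.19, 0, -0.23, 1, 0, 0, 0, 0, 0, 0, 0.7, 0, 0, 0, 0, 0, 0, 0.5, 0, 0, 0, 0, 0, 0, 0.4, 0, 0, 0, 0, 0, 0, 0.3, 0, 0, 0, 0, 0, 0, 0.2, 0, 0, 0, 0, 0, 0, 0.2]}}

```text
clock: 25.68
tcp_pos: [0.4575, -0.0993, 0.0307]
eef_rot: [0.0, -2.44, -0.002]
force: [0.4, -0.3, 6.6]
opening: 0.0497
finger_force: 41.9
```

```bash
python3 - <<'E'
from h import *
st()
E
```

```text
t 25.68 tcp [ 0.4575 -0.0993  0.0307] R [[-0.764, 0.0, -0.646], [-0.001, 1.0, 0.001], [0.646, 0.001, -0.764]] F [ 0.4 -0.3  6.6] op 0.0497 ff 41.9 q [-0.25  0.68 -0.09  1.49 -0.16 -0.2 ]
```

Call:
{"method": "play_rows", "body": {"steps": [0, 0, 0, 0.6, 0, -0.8, 0.2, 0, 0, 0, 2.5, 0, -3, 0.2, 0, 0, 0, 2.5, 0, -3, 0.2, 0, 0, 0, 2.5, 0, -3, 0.2, 0, 0, 0, 2.5, 0, -3, 0.2, 0, 0, 0, 2, 0, -2.4, 0.2, 0, -6, 0, 0, 0, 0, 0.2, 0, -6, 0, 0, 0, 0, 0.2, 0, -6, 0, 0, 0, 0, 0.2, 0, -6, 0, 0, 0, 0, 0.2]}}

```text
clock: 26.52
tcp_pos: [0.46, -0.0995, 0.2274]
eef_rot: [0.0, -2.865, -0.001]
force: [-0.5, 0.3, -0.7]
opening: 0.0497
finger_force: 41.6
```

Call:
{"method": "play_rows", "body": {"steps": [0, -6, 0, 0, 0, 0, 0.2, 0, -6, 0, 0, 0, 0, 0.2, 0, -4, 0, 0, 0, 0, 0.2, 0, 0, 0, -2.4, 2.5, 0, 0.2, 0, 0, 0, -2.4, 2.5, 0, 0.2, 0, 0, 0, -2.4, 2.5, 0, 0.2, 0, 0, 0, -2.4, 2.5, 0, 0.2, 0, 0, 0, -2.4, 2.5, 0, 0.2, 0, 0, 0, 0, 0, 0, 0.2, 0, 0, 0, 0, 0, 0, 0.2]}}

```text
clock: 27.35
tcp_pos: [0.5796, 0.0268, 0.2258]
eef_rot: [0.003, -3.136, -0.002]
force: [-0.7, 0.4, -1.9]
opening: 0.0494
finger_force: 42.0
```

```bash
python3 - <<'E'
from h import *
st()
E
```

```text
t 27.35 tcp [0.5796 0.0268 0.2258] R [[-1.0, -0.002, -0.005], [-0.002, 1.0, 0.001], [0.005, 0.001, -1.0]] F [-0.7  0.4 -1.9] op 0.0494 ff 42.0 q [-0.07  0.21 -0.15  1.22  0.   -0.07]
```

Call:
{"method": "play_rows", "body": {"steps": [0, 0, 0, -2.1, 2.4, 0, 0.2, 0, 0, 0, -2.2, 2.5, 0, 0.2, 0, -5, 0, 0, 0, 0, 0.2, 0, -5, 0, 0, 0, 0, 0.2, 0, -5, 0, 0, 0, 0, 0.2, 0, -5, 0, 0, 0, 0, 0.2, 0, -5, 0, 0, 0, 0, 0.2, 0, -5, 0, 0, 0, 0, 0.2, 0, -5, 0, 0, 0, 0, 0.2, 0, -5, 0, 0, 0, 0, 0.2]}}

```text
clock: 28.18
tcp_pos: [0.6205, 0.0733, 0.226]
eef_rot: [0.003, 2.445, 0.0]
force: [0.7, 0.2, -1.5]
opening: 0.0495
finger_force: 42.2
```

Call:
{"method": "play_rows", "body": {"steps": [0, -5, 0, 0, 0, 0, 0.2, 0, -5, 0, 0, 0, 0, 0.2, 0, 0, 0, 0, 0, 0, 0.2, 0, 0, 0, 0, 0, 0, 0.2]}}

```text
clock: 28.52
tcp_pos: [0.6185, 0.0736, 0.2221]
eef_rot: [0.002, 2.282, 0.0]
force: [0.5, -0.1, -1.4]
opening: 0.0492
finger_force: 42.3
```

```bash
python3 - <<'E'
from h import *
s=st()
t=snapshot('top')[:,:,::-1].copy();s=snapshot('scene')[:,:,::-1].copy()
cv2.imwrite('pics/raw_top5.png',t);cv2.imwrite('pics/raw_scene5.png',s)
A=cv2.convertScaleAbs(cv2.resize(t[110:210,160:270],(440,400),interpolation=cv2.INTER_CUBIC),alpha=1.5)
B=cv2.convertScaleAbs(cv2.resize(s[130:230,230:320],(360,400),interpolation=cv2.INTER_CUBIC),alpha=1.5)
cv2.imwrite('pics/c9.png',np.hstack([A,B]))
E
```

```text
t 28.52 tcp [0.6185 0.0736 0.2221] R [[-0.653, 0.002, 0.758], [0.002, 1.0, -0.001], [-0.758, 0.001, -0.653]] F [ 0.5 -0.1 -1.4] op 0.0492 ff 42.3 q [ 0.02 -0.1  -0.8   0.01 -0.02  0.02]
```

View pics/c9.png

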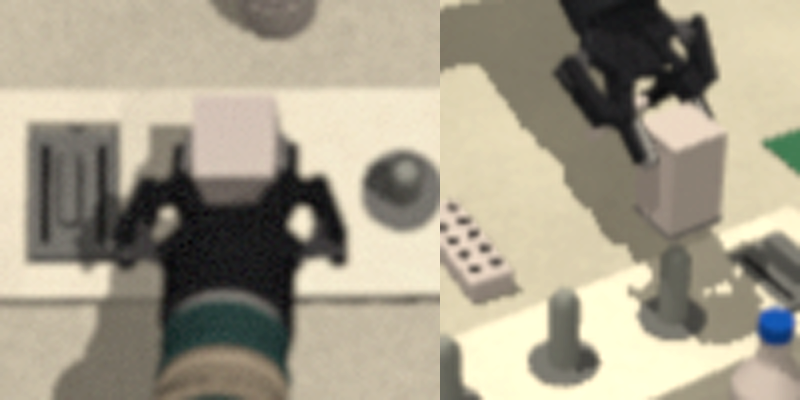

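The jar is upright, mouth down above peg0, and well centred in both views. Lowering.

Call:
{"method": "play_rows", "body": {"steps": [0, 0, 0, -0.2, 0.2, 0.23, 0.2, 0, 0, 0, 0.76, 0, 0.65, 0.2, 0, 0, 0, 1.5, 0, 1.3, 0.2, 0, 0, 0, 1.5, 0, 1.3, 0.2, 0, 0, 0, 0, 0, 0, 0.2, 0, 0, 0, 0, 0, 0, 0.2]}}

```text
clock: 29.12
tcp_pos: [0.6269, 0.0766, 0.176]
eef_rot: [0.001, 2.275, 0.001]
force: [0.7, -0.3, -1.2]
opening: 0.0493
finger_force: 42.2
```

Call:
{"method": "play_rows", "body": {"steps": [0, 0, 0, 1.1, 0, 1, 0.2, 0, 0, 0, 1.1, 0, 1, 0.2, 0, 0, 0, 0.76, 0, 0.65, 0.2, 0, 0, 0, 0, 0, 0, 0.2, 0, 0, 0, 0, 0, 0, 0.2]}}

```text
clock: 29.53
tcp_pos: [0.6287, 0.0767, 0.1383]
eef_rot: [0.001, 2.271, 0.002]
force: [0.0, 1.3, 0.1]
opening: 0.0493
finger_force: 41.5
```

```bash
python3 - <<'E'
from h import *
s=st()
E
```

```text
t 29.53 tcp [0.6287 0.0767 0.1383] R [[-0.645, 0.0, 0.765], [0.001, 1.0, 0.001], [-0.765, 0.002, -0.645]] F [0.  1.3 0.1] op 0.0493 ff 41.5 q [ 0.03  0.08 -0.88 -0.25 -0.02  0.02]
```

Call:
{"method": "play_rows", "body": {"steps": [0, 0, 0, 0.32, 0, -0.38, 0.2, 0, 0, 0, 0.76, 0, 0.65, 0.2, 0, 0, 0, 0.6, 0, 0.5, 0.2, 0, 0, 0, 0, 0, 0, 0.2, 0, 0, 0, 0, 0, 0, 0.2]}}

```text
clock: 29.95
tcp_pos: [0.6221, 0.0767, 0.1189]
eef_rot: [0.001, 2.274, 0.002]
force: [-0.2, -0.4, -1.3]
opening: 0.0492
finger_force: 41.6
```

Call:
{"method": "play_rows", "body": {"steps": [0, 0, 0, 0.15, 0, 0.13, 0.2, 0, 0, 0, 0.15, 0, 0.13, 0.2, 0, 0, 0, 0, 0, 0, 0.2, 0, 0, 0, 0, 0, 0, 0.2]}}

```text
clock: 30.28
tcp_pos: [0.6245, 0.0769, 0.1176]
eef_rot: [0.001, 2.268, 0.002]
force: [-0.3, 0.1, 4.0]
opening: 0.0495
finger_force: 41.8
```

Call:
{"method": "play_rows", "body": {"steps": [0, 0, 0, 0, 0, 0, 0.7, 0, 0, 0, 0, 0, 0, 0.8, 0, 0, 0, 0, 0, 0, 0.9, 0, 0, 0, 0, 0, 0, 0.9, 0, 0, 0, 0, 0, -1.5, 0.9, 0, 0, 0, 0, 0, -3, 0.9, 0, 0, 0, 0, 0, -3.5, 0.9, 0, 0, 0, 0, 0, -3.5, 1, 0, 0, 0, 0, 0, 0, 1]}}

```text
clock: 31.03
tcp_pos: [0.5325, 0.0769, 0.1941]
eef_rot: [0.001, 2.266, 0.002]
force: [-0.1, 0.4, 1.1]
opening: 0.0854
finger_force: 0.0
```

```bash
python3 - <<'E'
from jar import *
st()
t=snapshot('top')[:,:,::-1].copy();s=snapshot('scene')[:,:,::-1].copy()
cv2.imwrite('pics/raw_top6.png',t);cv2.imwrite('pics/raw_scene6.png',s)
jar(t,332,198,368,240)
A=cv2.convertScaleAbs(cv2.resize(t[110:250,180:380],(500,350),interpolation=cv2.INTER_CUBIC),alpha=1.5)
B=cv2.convertScaleAbs(cv2.resize(s[140:240,220:305],(298,350),interpolation=cv2.INTER_CUBIC),alpha=1.5)
cv2.imwrite('pics/c10.png',np.hstack([A,B]))
E
```

```text
t 31.03 tcp [0.5325 0.0769 0.1941] R [[-0.64, -0.0, 0.768], [0.001, 1.0, 0.001], [-0.768, 0.002, -0.64]] F [-0.1  0.4  1.1] op 0.0854 ff 0.0 q [ 0.04 -0.23 -0.98 -0.06 -0.03  0.03]
closed end [ 0.4863 -0.2819  0.05  ] dir [0.99  0.144] yaw 8.3 centre [ 0.4417 -0.2884  0.05  ] grip [ 0.4615 -0.2855  0.05  ] len 0.0799 w 0.0485
```

View pics/c10.png

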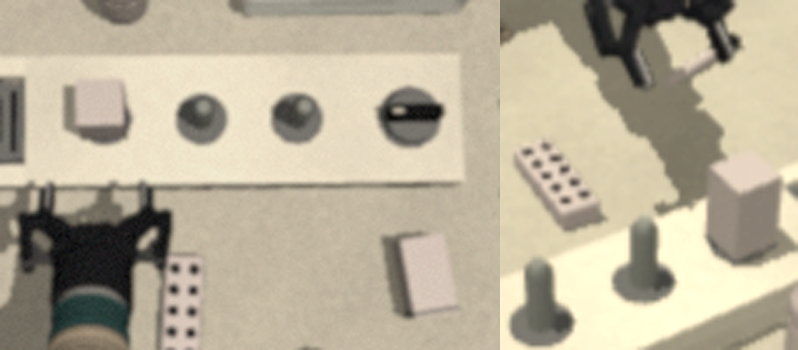

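Jar A sits flat over peg0, and jar B is unmoved at (0.442, -0.288), yaw 8.5°. Going for jar B.

Call:
{"method": "play_rows", "body": {"steps": [0, 6, 0, 0, 0, 0, 1, 0, 6, 0, 0, 0, 0, 1, 0, 6, 0, 0, 0, 0, 1, 0, 6, 0, 0, 0, 0, 1, 0, 6, 0, 0, 0, 0, 1, 0, 6, 0, 0, 0, 0, 1, 0, 7, 0, 0, 0, 0, 1, 0, 7, 0, 0, 0, 0, 1, 0, 0, 0, 0, 0, 0, 1, 0, 0, 0, 0, 0, 0, 1]}}

```text
clock: 31.97
tcp_pos: [0.5364, 0.0764, 0.1857]
eef_rot: [-0.001, -3.134, -0.002]
force: [-0.9, 0.8, -0.5]
opening: 0.0855
finger_force: 0.0
```

Call:
{"method": "play_rows", "body": {"steps": [0, 0, 0, 0.7, -3.6, 0, 1, 0, 0, 0, 0.7, -3.6, 0, 1, 0, 0, 0, 0.7, -3.6, 0, 1, 0, 0, 0, 0.7, -3.6, 0, 1, 0, 0, 0, 0.7, -3.6, 0, 1, 0, 0, 0, 0.7, -3.6, 0, 1, 0, 0, 0, 0.7, -3.6, 0, 1, 0, 0, 0, 0.7, -3.6, 0, 1, 0, 0, 0, 0.7, -3.6, 0, 1, 0, 0, 0, 0.7, -3.6, 0, 1]}}

```text
clock: 32.8
tcp_pos: [0.4624, -0.284, 0.1879]
eef_rot: [-0.001, -3.138, -0.002]
force: [0.3, -0.0, -0.9]
opening: 0.0853
finger_force: 0.0
```

Call:
{"method": "play_rows", "body": {"steps": [0, 0, -4.2, 0, 0, 0, 1, 0, 0, -4.2, 0, 0, 0, 1, 0, 5, 0, 0, 0, 0, 1, 0, 5, 0, 0, 0, 0, 1, 0, 6, 0, 0, 0, 0, 1, 0, 6, 0, 0, 0, 0, 1, 0, 6, 0, 0, 0, 0, 1, 0, 6, 0, 0, 0, 0, 1, 0, 6, 0, 0, 0, 0, 1, 0, 0, 0, 0, 0, 0, 1]}}

```text
clock: 33.63
tcp_pos: [0.4643, -0.2816, 0.1832]
eef_rot: [0.183, -2.426, 0.059]
force: [1.2, -0.3, -1.5]
opening: 0.0855
finger_force: 0.0
```

Call:
{"method": "play_rows", "body": {"steps": [0, 0, 0, 0, 0, 0, 1, 0, 0, 0, 0, 0, 0, 1]}}

```text
clock: 33.8
tcp_pos: [0.4635, -0.2829, 0.1888]
eef_rot: [0.18, -2.435, 0.063]
force: [0.5, -0.2, 1.2]
opening: 0.0857
finger_force: 0.0
```

```bash
cat >> h.py <<'E'
def to(p):  # world target -> tool-frame shift, cm
    s=st(); R=Rn.from_rotvec(s['eef_rot']).as_matrix(); print('shift cm',(100*R.T@(np.array(p)-s['tcp_pos'])).round(2),'up1',R.T[:,2].round(3))
E
python3 - <<'E'
from jar import *
to([.4631,-.2852,.0305])
t=snapshot('top')[:,:,::-1].copy(); cv2.imwrite('pics/raw_top7.png',t)
E
```

```text
t 33.8 tcp [ 0.4635 -0.2829  0.1888] R [[-0.756, -0.146, -0.638], [-0.113, 0.989, -0.092], [0.645, 0.002, -0.764]] F [ 0.5 -0.2  1.2] op 0.0857 ff 0.0 q [-0.47  0.58  0.13  1.72 -0.38 -0.5 ]
shift cm [-10.15  -0.25  12.14] up1 [ 0.645  0.002 -0.764]
```

Call:
{"method": "play_rows", "body": {"steps": [0, 0, 0, -2, -0.05, 2.4, 1, 0, 0, 0, -2, -0.05, 2.4, 1, 0, 0, 0, -2, -0.05, 2.4, 1, 0, 0, 0, -2, -0.05, 2.4, 1, 0, 0, 0, -1.6, -0.05, 1.9, 1, 0, 0, 0, -0.5, 0, 0.6, 1, 0, 0, 0, 0, 0, 0, 1, 0, 0, 0, 0, 0, 0, 1]}}

```text
clock: 34.52
tcp_pos: [0.4637, -0.2861, 0.0332]
eef_rot: [0.178, -2.435, 0.064]
force: [0.7, 0.2, -0.8]
opening: 0.0854
finger_force: 0.0
```

```bash
python3 - <<'E'
from h import *
to([.4631,-.2852,.0305])
E
```

```text
t 34.52 tcp [ 0.4637 -0.2861  0.0332] R [[-0.756, -0.145, -0.638], [-0.112, 0.989, -0.093], [0.645, 0.001, -0.764]] F [ 0.7  0.2 -0.8] op 0.0854 ff 0.0 q [-0.48  0.73  0.02  1.47 -0.39 -0.5 ]
shift cm [-0.14  0.1   0.24] up1 [ 0.645  0.001 -0.764]
```

Close, lift and bring the tool back to vertical.

Call:
{"method": "play_rows", "body": {"steps": [0, 0, 0, -0.14, 0.1, 0.2, 1, 0, 0, 0, 0, 0, 0, 0.7, 0, 0, 0, 0, 0, 0, 0.5, 0, 0, 0, 0, 0, 0, 0.4, 0, 0, 0, 0, 0, 0, 0.3, 0, 0, 0, 0, 0, 0, 0.2, 0, 0, 0, 0, 0, 0, 0.2]}}

```text
clock: 35.1
tcp_pos: [0.464, -0.285, 0.03]
eef_rot: [0.179, -2.435, 0.064]
force: [2.2, 0.4, 6.7]
opening: 0.0497
finger_force: 42.0
```

```bash
python3 - <<'E'
from h import *
to([.4631,-.2852,.0305])
E
```

```text
t 35.1 tcp [ 0.464 -0.285  0.03 ] R [[-0.756, -0.146, -0.638], [-0.112, 0.989, -0.093], [0.645, 0.001, -0.764]] F [2.2 0.4 6.7] op 0.0497 ff 42.0 q [-0.48  0.73  0.02  1.46 -0.38 -0.5 ]
shift cm [ 0.1  -0.01  0.02] up1 [ 0.645  0.001 -0.764]
```

Call:
{"method": "play_rows", "body": {"steps": [0, 0, 0, 0.6, 0, -0.8, 0.2, 0, 0, 0, 2.5, 0, -3, 0.2, 0, 0, 0, 2.5, 0, -3, 0.2, 0, 0, 0, 2.5, 0, -3, 0.2, 0, 0, 0, 2.5, 0, -3, 0.2, 0, 0, 0, 2, 0, -2.4, 0.2, 0, -6, 0, 0, 0, 0, 0.2, 0, -6, 0, 0, 0, 0, 0.2, 0, -6, 0, 0, 0, 0, 0.2, 0, -6, 0, 0, 0, 0, 0.2]}}

```text
clock: 35.93
tcp_pos: [0.4659, -0.2848, 0.2271]
eef_rot: [0.211, -2.857, 0.028]
force: [-1.1, -0.4, -1.4]
opening: 0.0491
finger_force: 41.8
```

Call:
{"method": "play_rows", "body": {"steps": [0, -6, 0, 0, 0, 0, 0.2, 0, -6, 0, 0, 0, 0, 0.2, 0, -4.2, 0, 0, 0, 0, 0.2, 0, 0, 4.3, 0, 0, 0, 0.2, 0, 0, 4.3, 0, 0, 0, 0.2, 0, 0, 0, 0, 0, 0, 0.2, 0, 0, 0, 0, 0, 0, 0.2]}}

```text
clock: 36.52
tcp_pos: [0.4647, -0.2845, 0.2262]
eef_rot: [-0.003, -3.14, -0.004]
force: [0.0, 0.1, -1.8]
opening: 0.0493
finger_force: 41.8
```

```bash
python3 - <<'E'
from h import *
to([.6212,-.034,.222])
E
```

```text
t 36.52 tcp [ 0.4647 -0.2845  0.2262] R [[-1.0, 0.002, -0.002], [0.002, 1.0, 0.003], [0.002, 0.003, -1.0]] F [ 0.   0.1 -1.8] op 0.0493 ff 41.8 q [-0.67  0.15 -0.22  1.2   0.   -0.67]
shift cm [-15.6   25.08   0.45] up1 [ 0.002  0.003 -1.   ]
```

Call:
{"method": "play_rows", "body": {"steps": [0, 0, 0, -1.6, 2.5, 0, 0.2, 0, 0, 0, -1.75, 2.8, 0, 0.2, 0, 0, 0, -1.75, 2.8, 0, 0.2, 0, 0, 0, -1.75, 2.8, 0, 0.2, 0, 0, 0, -1.75, 2.8, 0, 0.2, 0, 0, 0, -1.75, 2.8, 0, 0.2, 0, 0, 0, -1.75, 2.8, 0, 0.2, 0, 0, 0, -1.75, 2.8, 0, 0.2, 0, 0, 0, -1.7, 2.9, 0, 0.2, 0, 0, 0, 0, 0, 0, 0.2]}}

```text
clock: 37.35
tcp_pos: [0.6245, -0.0303, 0.2262]
eef_rot: [-0.006, 3.141, 0.007]
force: [0.6, -1.1, -1.4]
opening: 0.0494
finger_force: 42.1
```

Call:
{"method": "play_rows", "body": {"steps": [0, -5, 0, 0, 0, 0, 0.2, 0, -5, 0, 0, 0, 0, 0.2, 0, -5, 0, 0, 0, 0, 0.2, 0, -5, 0, 0, 0, 0, 0.2, 0, -5, 0, 0, 0, 0, 0.2, 0, -5, 0, 0, 0, 0, 0.2, 0, -5, 0, 0, 0, 0, 0.2, 0, -5, 0, 0, 0, 0, 0.2, 0, -5, 0, 0, 0, 0, 0.2, 0, -5, 0, 0, 0, 0, 0.2]}}

```text
clock: 38.18
tcp_pos: [0.6208, -0.0353, 0.2267]
eef_rot: [0.003, 2.267, -0.001]
force: [1.3, -0.5, -1.6]
opening: 0.0496
finger_force: 42.4
```

Call:
{"method": "play_rows", "body": {"steps": [0, 0, 0, 0, 0, 0, 0.2, 0, 0, 0, 0, 0, 0, 0.2]}}

```text
clock: 38.35
tcp_pos: [0.6187, -0.035, 0.2228]
eef_rot: [0.006, 2.278, 0.001]
force: [-0.2, -1.2, -1.6]
opening: 0.0495
finger_force: 42.4
```

```bash
python3 - <<'E'
from h import *
to([.6212,-.034,.14])
E
```

```text
t 38.35 tcp [ 0.6187 -0.035   0.2228] R [[-0.65, 0.004, 0.76], [0.004, 1.0, -0.001], [-0.76, 0.003, -0.65]] F [-0.2 -1.2 -1.6] op 0.0495 ff 42.4 q [-0.24 -0.11 -0.8   0.03  0.18 -0.16]
shift cm [6.13 0.08 5.57] up1 [-0.76   0.003 -0.65 ]
```

Call:
{"method": "play_rows", "body": {"steps": [0, 0, 0, 1, 0.1, 0.9, 0.2, 0, 0, 0, 1.5, 0, 1.3, 0.2, 0, 0, 0, 1.5, 0, 1.3, 0.2, 0, 0, 0, 0, 0, 0, 0.2]}}

```text
clock: 38.68
tcp_pos: [0.6223, -0.0343, 0.1701]
eef_rot: [0.006, 2.278, 0.001]
force: [-1.5, 0.5, -2.2]
opening: 0.0494
finger_force: 42.3
```

Call:
{"method": "play_rows", "body": {"steps": [0, 0, 0, 1.2, 0, 1, 0.2, 0, 0, 0, 0.9, 0, 0.7, 0.2, 0, 0, 0, 0, 0, 0, 0.2, 0, 0, 0, 0, 0, 0, 0.2]}}

```text
clock: 39.02
tcp_pos: [0.6238, -0.0346, 0.1477]
eef_rot: [0.005, 2.27, -0.0]
force: [0.3, 0.0, -1.1]
opening: 0.0496
finger_force: 42.3
```

```bash
python3 - <<'E'
from h import *
to([.6212,-.034,.1185])
E
```

```text
t 39.02 tcp [ 0.6238 -0.0346  0.1477] R [[-0.643, 0.003, 0.766], [0.003, 1.0, -0.002], [-0.766, 0.002, -0.643]] F [ 0.3  0.  -1.1] op 0.0496 ff 42.3 q [-0.24  0.04 -0.89 -0.21  0.18 -0.15]
shift cm [2.4  0.05 1.67] up1 [-0.766  0.002 -0.643]
```

Call:
{"method": "play_rows", "body": {"steps": [0, 0, 0, 1, 0, 0.7, 0.2, 0, 0, 0, 0.9, 0, 0.6, 0.2, 0, 0, 0, 0.4, 0, 0.3, 0.2, 0, 0, 0, 0, 0, 0, 0.2, 0, 0, 0, 0, 0, 0, 0.2]}}

```text
clock: 39.43
tcp_pos: [0.6208, -0.0344, 0.1198]
eef_rot: [0.005, 2.268, -0.0]
force: [0.5, 0.1, -1.2]
opening: 0.0495
finger_force: 42.4
```

Call:
{"method": "play_rows", "body": {"steps": [0, 0, 0, 0.15, 0, 0.13, 0.2, 0, 0, 0, 0.15, 0, 0.13, 0.2, 0, 0, 0, 0, 0, 0, 0.2, 0, 0, 0, 0, 0, 0, 0.2]}}

```text
clock: 39.77
tcp_pos: [0.6225, -0.0346, 0.1181]
eef_rot: [0.004, 2.263, -0.001]
force: [-1.6, 0.3, 4.8]
opening: 0.05
finger_force: 42.8
```

Call:
{"method": "play_rows", "body": {"steps": [0, 0, 0, 0, 0, 0, 0.7, 0, 0, 0, 0, 0, 0, 0.8, 0, 0, 0, 0, 0, 0, 0.9, 0, 0, 0, 0, 0, 0, 0.9, 0, 0, 0, 0, 0, -1.5, 0.9, 0, 0, 0, 0, 0, -3, 0.9, 0, 0, 0, 0, 0, -3.5, 0.9, 0, 0, 0, 0, 0, -3.5, 1, 0, 0, 0, 0, 0, 0, 1]}}

```text
clock: 40.52
tcp_pos: [0.5301, -0.0338, 0.194]
eef_rot: [0.004, 2.261, -0.003]
force: [0.2, -0.7, -0.1]
opening: 0.0857
finger_force: 0.0
```

Call:
{"method": "play_rows", "body": {"steps": [0, 6, 0, 0, 0, 0, 1, 0, 6, 0, 0, 0, 0, 1, 0, 6, 0, 0, 0, 0, 1, 0, 6, 0, 0, 0, 0, 1, 0, 6, 0, 0, 0, 0, 1, 0, 6, 0, 0, 0, 0, 1, 0, 7, 0, 0, 0, 0, 1, 0, 7, 0, 0, 0, 0, 1, 0, 0, 0, 0, 0, 0, 1, 0, 0, 0, 0, 0, 0, 1]}}

```text
clock: 41.35
tcp_pos: [0.5334, -0.0341, 0.1867]
eef_rot: [-0.005, -3.139, -0.004]
force: [-0.8, -0.4, -0.0]
opening: 0.0853
finger_force: 0.0
```

```bash
python3 - <<'E'
from fit import *
to([.6247,-.27,.2])
t=snapshot('top')[:,:,::-1].copy();s=snapshot('scene')[:,:,::-1].copy()
cv2.imwrite('pics/raw_top8.png',t);cv2.imwrite('pics/raw_scene8.png',s)
A=cv2.convertScaleAbs(cv2.resize(t[110:250,60:380],(800,350),interpolation=cv2.INTER_CUBIC),alpha=1.5)
B=cv2.convertScaleAbs(cv2.resize(s[140:260,160:360],(416,250),interpolation=cv2.INTER_CUBIC),alpha=1.5)
C=cv2.convertScaleAbs(cv2.resize(t[130:180,320:370],(250,250),interpolation=cv2.INTER_CUBIC),alpha=1.5)
cv2.imwrite('pics/c11.png',np.vstack([A,np.hstack([B,C,np.zeros((250,134,3),'uint8')])]))
# knob bar: dark pixels, top at z=.093
g=t.mean(2); m=np.zeros(g.shape,'uint8'); m[140:170,325:365]=g[140:170,325:365]<40
r=cv2.minAreaRect(np.argwhere(m)[:,::-1].astype(np.float32)); print(r,unproj('top',r[0],.093).round(4),unproj('top',cv2.boxPoints(r),.093).round(4).tolist())
E
```

```text
t 41.35 tcp [ 0.5334 -0.0341  0.1867] R [[-1.0, 0.003, -0.002], [0.003, 1.0, 0.003], [0.002, 0.003, -1.0]] F [-0.8 -0.4 -0. ] op 0.0853 ff 0.0 q [-0.19  0.16 -0.3   1.12  0.   -0.18]
shift cm [ -9.2  -23.56  -1.41] up1 [ 0.002  0.003 -1.   ]
((344.0, 155.0), (6.0, 22.0), 90.0) [[ 0.6212 -0.2651  0.093 ]] [[0.6302, -0.2348, 0.093], [0.6292, -0.2961, 0.093], [0.6122, -0.2953, 0.093], [0.6133, -0.2341, 0.093]]
```

View pics/c11.png

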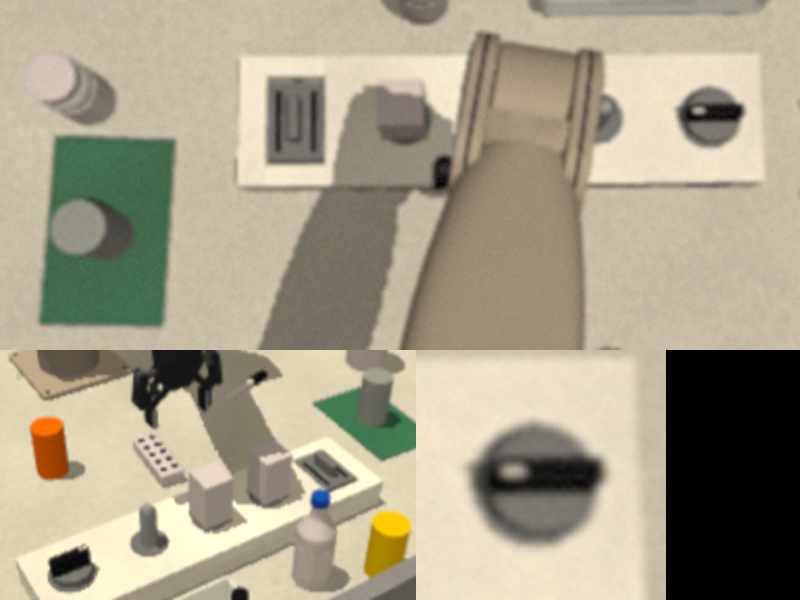

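Both jars sit upright over their pegs (scene-crop px ~(210,495) and (268,472)). The cover is flush, the beaker is on the mat, and the knob is at rest. On to the knob.

Call:
{"method": "play_rows", "body": {"steps": [0, 0, 0, -1.3, -3.3, -0.2, 1, 0, 0, 0, -1.3, -3.3, -0.2, 1, 0, 0, 0, -1.3, -3.3, -0.2, 1, 0, 0, 0, -1.3, -3.3, -0.2, 1, 0, 0, 0, -1.3, -3.3, 0, 1, 0, 0, 0, -1.3, -3.3, 0, 1, 0, 0, 0, -1.2, -3.5, 0, 1, 0, 0, 0, 0, 0, 0, 1]}}

```text
clock: 42.12
tcp_pos: [0.6215, -0.2734, 0.1966]
eef_rot: [0.014, 3.138, -0.004]
force: [0.3, -0.3, -0.5]
opening: 0.0856
finger_force: 0.0
```

Call:
{"method": "play_rows", "body": {"steps": [0, 0, -6, 0, 0, 0, 1, 0, 0, -6, 0, 0, 0, 1, 0, 0, -6, 0, 0, 0, 1, 0, 0, -6, 0, 0, 0, 1, 0, 0, -6, 0, 0, 0, 1, 0, 0, -6, 0, 0, 0, 1, 0, 0, -6, 0, 0, 0, 1, 0, 0, -6, 0, 0, 0, 1, 0, 0, -6, 0, 0, 0, 1, 0, 0, -6, 0, 0, 0, 1]}}

```text
clock: 42.95
tcp_pos: [0.6191, -0.2663, 0.1967]
eef_rot: [-1.572, 2.719, 0.002]
force: [-0.9, -0.4, 0.7]
opening: 0.0855
finger_force: 0.0
```

Call:
{"method": "play_rows", "body": {"steps": [0, 0, -6, 0, 0, 0, 1, 0, 0, -6, 0, 0, 0, 1, 0, 0, -6, 0, 0, 0, 1, 0, 0, -6, 0, 0, 0, 1, 0, 0, -5.5, 0, 0, 0, 1, 0, 0, 0, 0, 0, 0, 1, 0, 0, 0, 0, 0, 0, 1]}}

```text
clock: 43.53
tcp_pos: [0.6196, -0.2666, 0.1967]
eef_rot: [-2.204, 2.237, 0.002]
force: [-0.5, -0.4, 0.2]
opening: 0.0854
finger_force: 0.0
```

```bash
python3 - <<'E'
from h import *
print(unproj('top',[[344.4,156.6]],.06).round(4))
to([.6235,-.267,.083])
E
```

```text
[[ 0.6229 -0.2736  0.06  ]]
t 43.53 tcp [ 0.6196 -0.2666  0.1967] R [[-0.015, -1.0, -0.0], [-1.0, 0.015, 0.002], [-0.002, 0.0, -1.0]] F [-0.5 -0.4  0.2] op 0.0854 ff 0.0 q [-0.5   0.39  0.03  1.21  0.   -2.06]
shift cm [ 0.06 -0.39 11.37] up1 [-0.002  0.    -1.   ]
```

Call:
{"method": "play_rows", "body": {"steps": [0, 0, 0, 0.35, -0.35, 2.5, 1, 0, 0, 0, 0, 0, 3.5, 1, 0, 0, 0, 0, 0, 3.5, 1, 0, 0, 0, 0, 0, 1.7, 1, 0, 0, 0, 0, 0, 0, 0.6, 0, 0, 0, 0, 0, 0, 0.4, 0, 0, 0, 0, 0, 0, 0.2, 0, 0, 0, 0, 0, 0, 0.1, 0, 0, 0, 0, 0, 0, 0, 0, 0, 0, 0, 0, 0, 0]}}

```text
clock: 44.37
tcp_pos: [0.6235, -0.2714, 0.0866]
eef_rot: [2.205, -2.235, -0.002]
force: [-2.1, 0.4, -0.0]
opening: 0.0148
finger_force: 38.9
```

Call:
{"method": "play_rows", "body": {"steps": [0, 0, 0, 0, 0, 0, 0, 0, 0, 0, 0, 0, 0, 0]}}

```text
clock: 44.53
tcp_pos: [0.6235, -0.2714, 0.0865]
eef_rot: [2.206, -2.235, -0.002]
force: [-5.7, 0.0, 7.1]
opening: 0.0151
finger_force: 41.0
```

```bash
python3 - <<'E'
from h import *
st()
E
```

```text
t 44.53 tcp [ 0.6235 -0.2714  0.0865] R [[-0.013, -1.0, -0.002], [-1.0, 0.013, 0.0], [-0.0, 0.002, -1.0]] F [-5.7  0.   7.1] op 0.0151 ff 41.0 q [-0.51  0.48 -0.08  1.02 -0.   -2.06]
```

Gripped. Twisting 70° clockwise, in two parts with a force check after each.

Call:
{"method": "play_rows", "body": {"steps": [0, 0, 6, 0, 0, 0, 0, 0, 0, 6, 0, 0, 0, 0, 0, 0, 6, 0, 0, 0, 0, 0, 0, 6, 0, 0, 0, 0, 0, 0, 6, 0, 0, 0, 0]}}

```text
clock: 44.95
tcp_pos: [0.6246, -0.2718, 0.0866]
eef_rot: [-1.546, 2.735, -0.001]
force: [-3.0, 0.5, 4.4]
opening: 0.015
finger_force: 40.6
```

Call:
{"method": "play_rows", "body": {"steps": [0, 0, 6, 0, 0, 0, 0, 0, 0, 6, 0, 0, 0, 0, 0, 0, 6, 0, 0, 0, 0, 0, 0, 6, 0, 0, 0, 0, 0, 0, 6, 0, 0, 0, 0, 0, 0, 5, 0, 0, 0, 0, 0, 0, 4, 0, 0, 0, 0, 0, 0, 0, 0, 0, 0, 0, 0, 0, 0, 0, 0, 0, 0]}}

```text
clock: 45.7
tcp_pos: [0.6255, -0.2728, 0.0865]
eef_rot: [-0.555, 3.091, -0.005]
force: [-0.9, -4.5, 6.6]
opening: 0.0151
finger_force: 40.8
```

```bash
python3 - <<'E'
from h import *
s=st(); print(s['wrist_torque'].round(2)); R=Rn.from_rotvec(s['eef_rot']).as_matrix(); print(np.degrees(np.arctan2(R[1,0],R[0,0])))
E
```

```text
t 45.7 tcp [ 0.6255 -0.2728  0.0865] R [[-0.938, -0.348, 0.002], [-0.348, 0.938, -0.003], [-0.001, -0.003, -1.0]] F [-0.9 -4.5  6.6] op 0.0151 ff 40.8 q [-0.51  0.48 -0.07  1.01 -0.   -0.86]
[-0.99  0.33  0.15]
-159.64907467464096
```

The tool turned 68.9°, about 1.2 rad, so the knob is at its stop. Releasing.

Call:
{"method": "play_rows", "body": {"steps": [0, 0, 0, 0, 0, 0, 1, 0, 0, 0, 0, 0, 0, 1, 0, 0, 0, 0, 0, 0, 1, 0, 0, 0, 0, 0, 0, 1, 0, 0, 0, 0, 0, 0, 1, 0, 0, 0, 0, 0, -2, 1, 0, 0, 0, 0, 0, -3.5, 1, 0, 0, 0, 0, 0, -3.5, 1, 0, 0, 0, 0, 0, -3.5, 1, 0, 0, 0, 0, 0, 0, 1]}}

```text
clock: 46.53
tcp_pos: [0.6283, -0.2729, 0.2179]
eef_rot: [-0.552, 3.083, -0.01]
force: [1.0, -1.1, 1.3]
opening: 0.0851
finger_force: 0.0
```

Call:
{"method": "play_rows", "body": {"steps": [0, 0, 0, 3, -1, 0, 1, 0, 0, 0, 3, -1, 0, 1, 0, 0, 0, 3, -1, 0, 1, 0, 0, 0, 3, -1, 0, 1, 0, 0, 0, 0, 0, 0, 1, 0, 0, 0, 0, 0, 0, 1, 0, 0, 0, 0, 0, 0, 1]}}

```text
clock: 47.12
tcp_pos: [0.5257, -0.3497, 0.2087]
eef_rot: [0.553, -3.092, -0.005]
force: [0.3, 0.5, -0.5]
opening: 0.0855
finger_force: 0.0
```

```bash
python3 - <<'E'
from h import *
st()
t=snapshot('top')[:,:,::-1].copy();s=snapshot('scene')[:,:,::-1].copy()
cv2.imwrite('pics/raw_top9.png',t)
A=cv2.convertScaleAbs(cv2.resize(t[110:250,60:380],(800,350),interpolation=cv2.INTER_CUBIC),alpha=1.5)
B=cv2.convertScaleAbs(cv2.resize(s[140:260,160:360],(416,250),interpolation=cv2.INTER_CUBIC),alpha=1.5)
C=cv2.convertScaleAbs(cv2.resize(t[130:180,320:370],(250,250),interpolation=cv2.INTER_CUBIC),alpha=1.5)
cv2.imwrite('pics/c12.png',np.vstack([A,np.hstack([B,C,np.zeros((250,134,3),'uint8')])]))
E
```

```text
t 47.12 tcp [ 0.5257 -0.3497  0.2087] R [[-0.938, -0.346, -0.001], [-0.346, 0.938, 0.003], [-0.0, 0.003, -1.0]] F [ 0.3  0.5 -0.5] op 0.0855 ff 0.0 q [-0.69  0.31 -0.06  1.21  0.   -1.04]
```

View pics/c12.png

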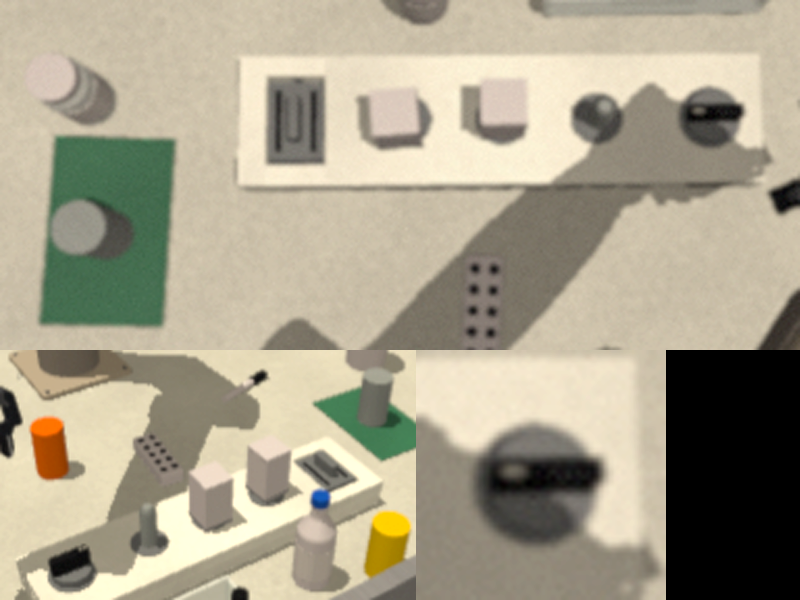

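The knob bar is back along y. The peg0 jar shifted and turned slightly on its peg (the announced nudge), so I'll measure both jars' offset and level.

```bash
python3 - <<'E'
from h import *
pegs={'A':(.628,.076),'B':(.627,-.034)}
for f in('8','9'):
  t=cv2.imread(f'pics/raw_top{f}.png')
  for nm,(x0,y0,x1,y1) in {'A':(205,138,236,172),'B':(248,136,276,170)}.items():
    if f=='8': continue
    b=cv2.resize(t[y0:y1,x0:x1].astype(np.float32),None,fx=8,fy=8,interpolation=cv2.INTER_LINEAR)
    r=b[...,0]/b[...,2]; m=((r>.825)&(b[...,2]>115)).astype('uint8'); m=cv2.morphologyEx(m,cv2.MORPH_OPEN,np.ones((31,31)))
    n,l,s,c=cv2.connectedComponentsWithStats(m); i=1+s[1:,4].argmax()
    q=cv2.minAreaRect(np.argwhere(l==i)[:,::-1].astype(np.float32)); bx=(cv2.boxPoints(q)+.5)/8-.5+[x0,y0]
    P=unproj('top',bx,.14); print(nm,P.mean(0).round(4),'off',(P.mean(0)[:2]-pegs[nm]).round(4),np.linalg.norm(P-np.roll(P,1,0),axis=1).round(4),q[2])
E
```

```text
A [0.619  0.0766 0.14  ] off [-0.009   0.0006] [0.0915 0.0823 0.0917 0.0815] 90.0
B [ 0.6227 -0.0339  0.14  ] off [-0.0043  0.0001] [0.0919 0.0748 0.092  0.074 ] 90.0
```

```bash
python3 - <<'E'
from h import *
from scipy.optimize import differential_evolution
ims={'top':snapshot('top'),'scene':snapshot('scene')}
G={}
for k,i in ims.items():
    g=cv2.GaussianBlur(i,(0,0),.7).astype(np.float32).mean(2); G[k]=np.hypot(cv2.Sobel(g,cv2.CV_32F,1,0),cv2.Sobel(g,cv2.CV_32F,0,1))
q=np.linspace(-1,1,30); sq=np.concatenate([np.c_[q,q*0+1],np.c_[q,q*0-1],np.c_[q*0+1,q],np.c_[q*0-1,q]])*.025
def val(k,x,y,a,z):
    c,s=np.cos(a),np.sin(a); P=np.c_[sq@np.array([[c,s],[-s,c]])+[x,y],np.full(len(sq),z)]
    p=proj(k,P).astype(np.float32); return cv2.remap(G[k],p[:,:1],p[:,1:],1).mean()
for nm,(px,py) in {'A':(.628,.076),'B':(.627,-.034)}.items():
    for ks in(('top',),('scene',),('top','scene')):
        r=differential_evolution(lambda v:-sum(val(k,*v,.14) for k in ks),[(px-.02,px+.02),(py-.02,py+.02),(-.4,.4)],seed=1,maxiter=60)
        print(nm,ks,'off mm',(1e3*(r.x[0]-px)).round(1),(1e3*(r.x[1]-py)).round(1),'yaw',np.degrees(r.x[2]).round(1),-r.fun.round(0))
    r=differential_evolution(lambda v:-sum(val(k,*v) for k in('top','scene')),[(px-.02,px+.02),(py-.02,py+.02),(-.4,.4),(.125,.16)],seed=1,maxiter=60); print(nm,'free z',r.x.round(4))
E
```

```text
A ('top',) off mm -8.5 8.4 yaw 3.9 102.0
A ('scene',) off mm -6.8 7.9 yaw 0.7 78.0
A ('top', 'scene') off mm -8.3 8.0 yaw 3.3 179.0
A free z [0.6198 0.0844 0.0655 0.1392]
B ('top',) off mm -16.4 2.0 yaw -4.4 100.0
B ('scene',) off mm 2.1 1.3 yaw -4.2 98.0
B ('top', 'scene') off mm 1.7 0.4 yaw -0.8 193.0
B free z [ 0.6288 -0.0335 -0.0012  0.1402]
```

Jar A is 11.6 mm off-axis and level (limit 20 mm), with its top at about 0.139 m; jar B is within 2 mm. Everything is in tolerance, so I'm handing in.

```bash
python3 -c "
from plant import env
print(env.finish_job())"
```

```text
the job is handed in; nothing more can be done
None
```

I handed the job in at about 47 s, but the judge returned no verdict: by my last camera check the beaker is mouth down on the mat, both jars are over pegs with rims on the deck (one about 12 mm off-axis, limit 20 mm), the cover is flush in its bay, and the knob was turned to its stop and sprang back.

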